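Pack out and hold the clamp bar on a bonded sample

ROBOT

A 6-joint arm with a two-finger parallel gripper is mounted at the origin on the work surface. World frame = base frame: x ahead of the robot, y to its left, z up, the work surface at z = 0. Lengths are in mm, angles in rad, forces in N, time in s.
With the tool pointing down it reaches from about 350 to 850 mm from the base axis. Payload 8.1 kg.
Tool frame: the origin (TCP) lies on the centre line of the jaws, within the pads' length; the fingertips stand r.tip_extent ahead of it and the grasp point (between the pads) lies 8 mm behind it (r.tip_extent is the distance from the TCP to the fingertips, in mm); z points along the fingers, y is the direction in which the jaws open and shut (so a half turn about z gives the same grasp; the last joint's range is limited). The gripper opens to 85 mm and grips with 20 to 120 N. Pads are 22 mm wide; open, the fingers measure 114 mm over their backs; the gripper's body (76 mm by 85 mm) begins 54 mm behind the grasp point. The pads swing forward as they close: fully open they stand 13 mm farther back than shut.
Start: joints at [-1.253, 0.13, 1.488, -0, 1.523, -0.085], TCP at [235.217, -551.977, 242.292] pointing down, gripper open.
Joint ranges: [-2.96, 2.96], [-0.89, 2.26], [0.02, 2.5], [-1.34, 4.48], [0, 2.73], [-2.66, 2.66]. Speed limits (rad/s): [2.39, 2.39, 2.79, 3.14, 3.14, 3.14].

INTERFACE

Orientations are given as a unit quaternion [w, x, y, z].
In Python, from plant import readout, optics, finish_job, r gives the robot as it stands.
- The arm moves only by the tool jog_arm, never from a script. Its argument "rows" is a list of rows, each an object with "grip": the finger opening in m, from 0 to 0.0854; "xyz": the shift along the world's x, y, z in m, a list of three; "spin": the turn about the world's z in rad. In form: [{"grip": grip, "xyz": [tx, ty, tz], "spin": spin}, ...]. A call has 1 to 12 rows; each row shifts and turns the commanded pose from where the row before left it; what a row does not reach is not made up. A row lasts 1/12 s, in which the tool goes at most 41.7 mm and 7.16 degrees, less where a joint would pass 70% of its speed; a pose out of reach is approached as far as the arm can. A call is refused whole if a number of a shift passes 0.0417 or a number of a turn 0.125, either way. A call with a gripper value outside its range is refused whole. The fingers move at their own pace and stop on an object; "squeeze" is the grip in N (left out, the last holds). Time passes only in rows, so rows that do not move let the fingers close. It gives the time, the measured TCP pose, the force and the opening at its end, in the units of the state.
- readout.get_obs(): the state, without advancing time (a new reading comes with each control period).
- optics.capture(name): name is "scene" or "top"; returns the picture (420x560x3 uint8, blue, green, red); there is no depth.
- optics.calibration(name): a dict with "mtx" (3x3 intrinsics, pixels), "world_to_cam" (4x4, takes a point from world to camera coordinates). Camera axes: x right, y up, looking along -z (the intrinsics and any distortion apply to the point x, -y, -z); pixel columns grow to the right and rows downward; lengths in mm; the calibration is good to about 2 mm. A picture is of the moment at which its call begins. calibration takes no time and is no camera call.
- finish_job(): hands the job in, once; it reports no verdict.
The state is a dict: "time_s": time; "joint_positions": joint angles; "dq": joint speeds; "tau": joint torques, N m; "eef_pos": TCP position; "tcp_rot": TCP orientation; "wrist_force": force on the tool from outside, world axes, zero at the start; "moment": the same for the moment, N m; "grip_width": finger opening in mm.
Only numpy, scipy, OpenCV 4.12 (cv2) and the standard library are available. Lean on these libraries where they do the work, as an engineer would, in place of code of your own. Each camera call takes 0.05 s, during which the arm holds its last target. There are 200 camera calls.

TASK

The brass sample block has just been bonded to the microscope stage in the jig and must be kept under pressure. Lay the flat steel packing plates on the block one at a time, flat and square on top of each other, using only as many as it takes for the sprung clamp bar to bear on the stack just before it comes down level on its stop (with one plate fewer it would reach the stop without touching); then pull the bar down by its ball knob and press it firmly onto the stack. Finish while still holding the bar down, and leave spare plates lying flat on the table and everything else where it is.

Things in the scene. Friction and masses are not known exactly. Their poses are not given: they have to be found in the camera images.
- plate1_mid (a point): Centre (half-way up) of one of four identical flat steel packing plates, 50 x 34 x 10 mm, 130 g, loose, lying flat on the table at the start; x along the 50 mm side, y along the 34 mm side, z up.
- plate2_mid (a point): Centre (half-way up) of one of four identical flat steel packing plates, 50 x 34 x 10 mm, 130 g, loose, lying flat on the table at the start; x along the 50 mm side, y along the 34 mm side, z up.
- plate3_mid (a point): Centre (half-way up) of one of four identical flat steel packing plates, 50 x 34 x 10 mm, 130 g, loose, lying flat on the table at the start; x along the 50 mm side, y along the 34 mm side, z up.
- plate4_mid (a point): Centre (half-way up) of one of four identical flat steel packing plates, 50 x 34 x 10 mm, 130 g, loose, lying flat on the table at the start; x along the 50 mm side, y along the 34 mm side, z up.
- block_top (a point): Centre of the upper face of the brass sample block (50 x 34 x 12 mm, 50 mm along x, 34 mm along y), which is bonded to the round stage of the bonding jig and does not move. The height of the stage differs from job to job: this face is 38 to 62 mm above the table. z up; x points away from the ball knob, towards the hinge of the clamp bar.
- bar_foot (a point): Lowest point of the rounded foot (10 mm radius) under the clamp bar, 108 mm from the hinge and 19 mm below the bar's centre line. With the bar level it is right over the centre of the sample block, 66 mm above the table.
- bar_ball (a point): Centre of the black ball knob, 28 mm in diameter, at the free end of the steel clamp bar (14 x 14 mm section), 165 mm from the hinge axis and 85 mm above the table when the bar is level. Best pinched from above with the fingers closing along the hinge axis: the bar can then turn between them.
- bar_hinge (a point): Point on the axis of the bar's hinge, 85 mm above the table, at the far end of the jig (grey base 170 x 110 x 20 mm, standing fixed, hinge cheeks up to 100 mm high), 108 mm along x from the centre of the sample block. The axis is this point's y; with the bar level the ball lies 165 mm from here along this point's -x.
- clamp_bar (a joint): Angle of the clamp bar in rad: 0 = level and on its stop, with the ball towards the robot; 1.57 = upright; at most 1.8. A light spring (net about 2 N at the ball when the bar is level) opens it to about 1.65 whenever it is let go; it starts standing open.
- dish: Bystander, not to be moved: clear shallow round dish, 90 mm across, 16 mm high; origin at the centre of its underside.
- loupe: Bystander, not to be moved: small black magnifier, 40 mm across, 38 mm high; origin at the centre of its underside.
- slide_box: Bystander, not to be moved: grey box, 85 x 100 x 32 mm; origin at the centre of its underside.
- driver: Bystander, not to be moved: screwdriver; origin at its middle.
- tape: Bystander, not to be moved: cardboard roll, 84 mm across, 19 mm high; origin at the centre of its underside.
- gauge: Bystander, not to be moved: thick steel block, 75 x 35 x 25 mm, too thick for a packing plate; origin at the centre of its underside.
- flask: Bystander, not to be moved: small amber bottle, 52 mm across, 100 mm high; origin at the centre of its underside.
There are look-alikes about, which are no part of the job. What is shaped like the part that bears plate1_mid but green is not meant.

How it is judged:
By the outcome, as a careful person would: the job done as asked, in the order asked, and still so for the second after the job is handed in, while the arm keeps its last pose, push and grip.
It also fails if it takes over 72 s, if anything falls off the work surface, if the arm or the gripper's body presses on something with over 40 N, if the wrist force passes 120 N, or if a joint passes its speed limit or range.

## Working session

There is one attempt and no reset: what is moved stays moved. The work goes in short steps, Python scripts to look and compute and a tool call to move; the robot and the scene stay as the last step left them, time stands still between calls to the robot, and variables do not carry over. Pictures are saved under pics/ and viewed, about 8 in all and at most 12, crops included, and the job is handed in when it is done.

Besides the shell and the picture viewer there is one more tool, called after "Call:" as name([rows], argument=value, ...), one row to a line, values as JSON. jog_arm: Moves the arm, as the interface text tells. Its arguments: {"type":"object","properties":{"rows":{"type":"array","items":{"type":"object","properties":{"grip":{"type":"number"},"xyz":{"type":"array","items":{"type":"number"}},"spin":{"type":"number"}}}},"squeeze":{"type":"number"}},"required":["rows"]}

```bash
ls; mkdir -p pics; python3 - <<'E'
from plant import readout, optics, finish_job, r
import cv2,numpy as np
for n in("scene","top"):
    im=optics.capture(n); cv2.imwrite(f"pics/{n}0.png",im)
    c=optics.calibration(n); print(n,c)
print(r.tip_extent); print(readout.get_obs())
E
```

```text
pics
scene {'mtx': array([[389.9026756 ,   0.        , 280.44260597],
       [  0.        , 389.9026756 , 216.41787646],
       [  0.        ,   0.        ,   1.        ]]), 'world_to_cam': array([[ 8.75300113e-01,  4.83514410e-01,  7.97046477e-03,
        -4.56935037e+02],
       [-2.77676818e-01,  4.89044221e-01,  8.26880484e-01,
         9.45457831e+01],
       [ 3.95910719e-01, -7.25981794e-01,  5.62321205e-01,
        -1.26834461e+03],
       [ 0.00000000e+00,  0.00000000e+00,  0.00000000e+00,
         1.00000000e+00]])}
top {'mtx': array([[429.28561579,   0.        , 276.73565721],
       [  0.        , 429.28561579, 211.23106013],
       [  0.        ,   0.        ,   1.        ]]), 'world_to_cam': array([[-2.58886302e-02, -9.99664612e-01,  6.64409526e-04,
         2.27841213e+01],
       [ 9.93687356e-01, -2.56612504e-02,  1.09210524e-01,
        -5.25882750e+02],
       [-1.09156847e-01,  3.48752622e-03,  9.94018420e-01,
        -1.03418978e+03],
       [ 0.00000000e+00,  0.00000000e+00,  0.00000000e+00,
         1.00000000e+00]])}
11.0
{'time_s': 0.1, 'joint_positions': array([-1.25338889e+00,  1.31047900e-01,  1.48918938e+00,  2.45002524e-05,
        1.52303017e+00, -8.54106905e-02]), 'dq': array([-0.000384  , -0.00238267, -0.00230065, -0.00160381, -0.00112412,
        0.00163144]), 'tau': array([ 2.05610922e-03, -5.70951605e+01, -5.01940906e+01, -7.81453400e-05,
        8.20917747e-03, -8.99954466e-05]), 'eef_pos': array([ 235.07644907, -551.49851261,  241.36144547]), 'tcp_rot': array([-8.33187146e-04,  9.79785443e-01,  2.00049455e-01, -8.47657434e-05]), 'wrist_force': array([-0.39384078, -0.28828191, -0.18700011]), 'moment': array([-0.0208924 ,  0.04616941,  0.00843144]), 'grip_width': 85.65349744753308}
```

View pics/scene0.png

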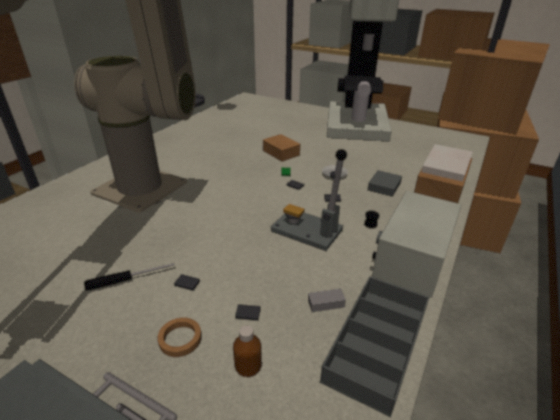

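View pics/top0.png

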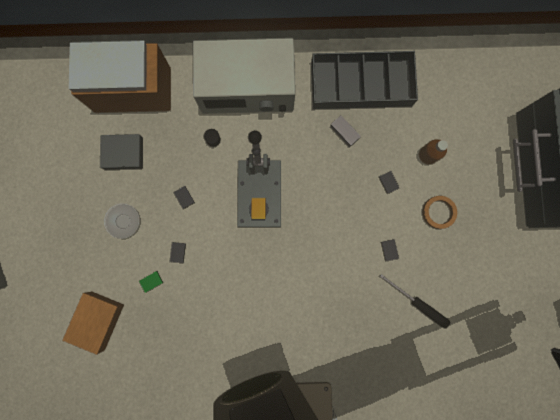

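The top picture shows four dark plates near (184,197), (178,252), (389,182) and (390,250), plus a green decoy at (151,282). The orange block is at (258,208) on the jig, with the bar standing open near (256,145). The scene view agrees, with the block at (293,211) and the ball at (341,155).

```bash
cat > h.py <<'E'
from plant import readout, optics, finish_job, r
import cv2,numpy as np
def ray(n,uv):
    c=optics.calibration(n);K=c["mtx"];T=c["world_to_cam"];R=T[:3,:3];t=T[:3,3]
    uv=np.atleast_2d(np.asarray(uv,float))
    d=np.c_[(uv[:,0]-K[0,2])/K[0,0],-(uv[:,1]-K[1,2])/K[1,1],-np.ones(len(uv))]
    return -R.T@t, d@R
def onz(n,uv,z):
    o,d=ray(n,uv); return o+d*((z-o[2])/d[:,2])[:,None]
def proj(n,p):
    c=optics.calibration(n);K=c["mtx"];T=c["world_to_cam"];q=np.atleast_2d(p)@T[:3,:3].T+T[:3,3]
    return np.c_[K[0,0]*q[:,0]/-q[:,2]+K[0,2],K[1,1]*-q[:,1]/-q[:,2]+K[1,2]]
def tri(a,b):
    (o1,d1),(o2,d2)=ray("scene",a),ray("top",b);d1=d1[0];d2=d2[0]
    s=np.linalg.lstsq(np.c_[d1,-d2],o2-o1,rcond=None)[0]
    p,q=o1+s[0]*d1,o2+s[1]*d2
    return (p+q)/2,np.linalg.norm(p-q)
def big(m):
    cs,_=cv2.findContours(m.astype(np.uint8),cv2.RETR_EXTERNAL,cv2.CHAIN_APPROX_NONE)
    return max(cs,key=cv2.contourArea)
def rect(n,c,z):
    w=onz(n,c.reshape(-1,2),z)[:,:2].astype(np.float32)
    (x,y),(a,b),th=cv2.minAreaRect(w); 
    if a<b:a,b,th=b,a,th+90
    return np.round([x,y,a,b,(th+90)%180-90],1)
def sub(im,box):
    x0,y0,x1,y1=box;m=np.zeros(im.shape[:2],bool);m[y0:y1,x0:x1]=1;return m
E
python3 - <<'E'
from h import *
top=cv2.imread("pics/top0.png");sc=cv2.imread("pics/scene0.png")
g=top.max(2)
for u,v in((184,197),(178,252),(389,182),(390,250)):
    m=sub(top,(u-18,v-18,u+18,v+18))&(g<85)
    print("plate",rect("top",big(m),10), cv2.contourArea(big(m)))
def org(im):
    h=cv2.cvtColor(im,cv2.COLOR_BGR2HSV);return (h[...,0]>8)&(h[...,0]<30)&(h[...,1]>150)
mt=org(top)&sub(top,(235,190,285,230));ms=org(sc)&sub(sc,(270,195,320,235))
for z in(38,50,62):print("block",z,rect("top",big(mt),z),rect("scene",big(ms),z))
jm=sub(top,(225,150,295,240))&(g<115)
print("jig",rect("top",big(jm),20))
a=cv2.resize(sc[140:260,260:400],None,fx=5,fy=5,interpolation=cv2.INTER_CUBIC)[:, :]
b=cv2.resize(top[120:240,225:295],None,fx=5,fy=5,interpolation=cv2.INTER_CUBIC)
cv2.imwrite("pics/crop.png",cv2.resize(np.hstack([a,b]),None,fx=.76,fy=.76))
E
```

```text
plate [570.3 243.2  49.8  33.6  29. ] 235.0
plate [432.3 259.1  47.9  34.4  -7.8] 236.0
plate [ 596.1 -277.    47.7   35.7   23.5] 226.0
plate [ 424.6 -269.5   48.3   34.2   10.9] 236.5
block 38 [534.5  55.   49.6  29.5  -1.3] [521.4  73.7  51.2  41.6  -1.8]
block 50 [533.1  54.6  49.   29.2  -1.3] [529.5  57.3  50.1  40.8  -1.8]
block 62 [531.7  54.1  48.4  28.9  -1.3] [537.6  41.   49.1  39.9  -1.8]
jig [586.8  53.6 195.7 108.6  -1.5]
```

View pics/crop.png

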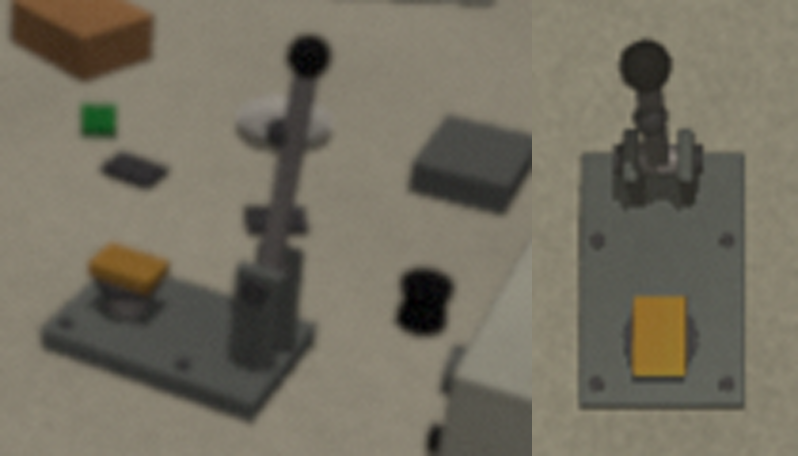

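The crop shows the block's top face clearly in both views, and the bar standing open and leaning back over the hinge. Next I triangulate the block top and the ball.

```bash
python3 - <<'E'
from h import *
top=cv2.imread("pics/top0.png");sc=cv2.imread("pics/scene0.png")
def cent(m):
    c=big(m);M=cv2.moments(c);return np.array([M['m10']/M['m00'],M['m01']/M['m00']]),c
def org(im):
    h=cv2.cvtColor(im,cv2.COLOR_BGR2HSV);return (h[...,0]>8)&(h[...,0]<30)&(h[...,1]>120)
mt=org(top)&sub(top,(235,190,285,230));ms=org(sc)&sub(sc,(270,195,320,235))
print(np.percentile(sc[...,2][ms],[5,25,50,75,95]),np.percentile(top[...,2][mt],[5,25,50,75,95]))
for k in(150,165,180):
    try:
        a,ca=cent(ms&(sc[...,2]>k));b,_=cent(mt&(top[...,2]>130));p,e=tri(a,b);print(k,a,b,p.round(1),round(e,1),rect("scene",ca,p[2]))
    except Exception as ex:print(k,ex)
for r0 in sc[200:224,280:308,2]:print(*r0)
bs,_=cent((sc.max(2)<50)&sub(sc,(330,145,352,166)));bt,_=cent((top.max(2)<62)&sub(top,(245,128,268,146)))
p,e=tri(bs,bt);print("ball",bs,bt,p.round(1),e)
for xy in((432,259),(424,-269)):print(proj("top",[*xy,10]))
E
```

```text
[ 69.  93. 126. 131. 133.] [ 97.15 144.   146.   148.   149.  ]
150 max() iterable argument is empty
165 max() iterable argument is empty
180 max() iterable argument is empty
140 139 140 139 139 139 139 137 138 140 138 139 140 143 141 141 142 141 140 139 138 137 139 140 138 139 137 140
137 138 139 139 141 138 139 139 139 138 139 139 140 141 142 142 140 140 140 138 137 138 139 139 141 138 139 139
138 138 137 137 140 140 139 141 141 139 138 140 140 143 142 144 142 141 137 138 138 140 140 140 139 138 140 141
138 140 138 139 139 140 139 140 139 138 140 139 140 141 140 140 140 139 138 140 139 140 140 139 140 138 138 139
139 138 138 137 137 136 138 135 137 135 134 135 136 139 137 138 136 138 139 139 139 140 139 138 138 139 139 142
138 137 137 136 132 132 130 134 135 133 131 133 132 134 136 135 137 137 138 137 141 141 140 139 139 140 140 139
135 138 137 133 132 131 132 133 131 131 130 132 130 130 130 131 133 132 134 133 136 140 139 138 140 141 141 139
137 137 137 133 132 130 133 131 131 130 131 131 129 131 128 130 131 131 128 130 131 137 138 139 138 139 140 141
137 137 135 128 125 131 132 1
[... 915 characters left out ...]
0 52 54 56 53 54 68 74 77 78 79 76 79
92 84 82 78 70 56 47 41 36 44 42 43 46 44 47 42 41 45 44 46 52 65 69 75 74 78 78 76
85 82 79 72 61 50 46 43 45 51 56 60 57 56 55 53 52 48 48 42 44 53 56 63 74 77 80 81
81 81 76 67 60 54 45 44 49 54 60 64 65 64 65 61 58 56 47 44 43 45 52 65 72 75 77 78
82 84 77 75 70 57 48 44 45 55 59 64 68 67 66 62 59 54 47 42 44 50 58 70 75 80 79 79
81 83 82 80 77 72 60 49 49 52 58 59 66 66 66 61 57 49 50 41 49 59 70 73 79 78 78 77
81 83 83 82 81 77 72 62 52 51 55 56 59 57 60 56 49 44 46 49 57 68 77 77 80 77 77 79
ball [340.72183908 154.87126437] [254.58533333 137.608     ] [651.8  50.6 247.8] 0.632763051685707
[[177.56254951 252.20017515]]
[[389.20791237 249.91965442]]
```

Call:
jog_arm([
  {"grip": 0.048,"xyz": [0.038,0.04,0],"spin": -0.1},
  {"grip": 0.048,"xyz": [0.038,0.04,0],"spin": -0.1},
  {"grip": 0.048,"xyz": [0.02,0.041,0]},
  {"grip": 0.048,"xyz": [0.02,0.041,0]},
  {"grip": 0.048,"xyz": [0.02,0.04,-0.02]},
  {"grip": 0.048,"xyz": [0.02,0.04,-0.03]},
  {"grip": 0.048,"xyz": [0.02,0.025,-0.03]},
  {"grip": 0.048,"xyz": [0.013,0.015,-0.03]},
  {"grip": 0.048,"xyz": [0,0,-0.02]},
  {"grip": 0.048,"xyz": [0,0,0]},
  {"grip": 0.048,"xyz": [0,0,0]},
], squeeze=50)

```text
$.rows[2]: bad value
```

```bash
python3 - <<'E'
from h import *
top=cv2.imread("pics/top0.png");sc=cv2.imread("pics/scene0.png")
def cent(m):
    c=big(m);M=cv2.moments(m.astype(np.uint8),True);return np.array([M['m10']/M['m00'],M['m01']/M['m00']]),c
def sat(im): return im[...,2].astype(int)-im[...,0]
S=sat(sc)&0xffff;T=sat(top)
mt=(T>70)&sub(top,(235,190,285,230))&(top[...,2]>110)
for ks in(45,60):
  for k in(100,108,116):
    ms=(sat(sc)>ks)&(sc[...,2]>k)&sub(sc,(278,200,310,222))
    a,ca=cent(ms);b,cb=cent(mt);p,e=tri(a,b);print(ks,k,a,b,p.round(1),round(e,1),rect("scene",ca,p[2]),rect("top",cb,p[2]),ms.sum())
# predicted corners for several heights
for z in(42,46,50,54,58):
    t=np.deg2rad(-1.4);R=np.array([[np.cos(t),-np.sin(t)],[np.sin(t),np.cos(t)]])
    c=onz("top",cent(mt)[0],z)[0,:2]+np.array([[25,17],[25,-17],[-25,-17],[-25,17]])@R.T
    print(z,proj("scene",np.c_[c,[z]*4]).round(1).tolist())
E
```

```text
45 100 [293.50769231 208.58461538] [258. 208.] [532.2  54.3  58.1] 0.2 [532.6  54.3  50.   36.   -2.8] [532.1  54.2  48.6  29.   -1.3] 130
45 108 [293.52419355 208.44354839] [258. 208.] [532.1  54.3  58.6] 0.3 [532.3  54.8  47.5  34.2   0. ] [532.1  54.2  48.6  29.   -1.3] 124
45 116 [293.43478261 208.22608696] [258. 208.] [532.   54.2  59.3] 0.1 [532.7  54.3  48.1  33.5   1.8] [532.   54.2  48.6  29.   -1.3] 115
60 100 [293.3559322  208.81355932] [258. 208.] [532.   54.2  57.4] 0.3 [531.3  53.8  47.5  33.1  -2.8] [532.2  54.3  48.6  29.   -1.3] 118
60 108 [293.45132743 208.68141593] [258. 208.] [532.1  54.2  57.8] 0.0 [531.6  54.7  47.3  30.7  -2.1] [532.2  54.3  48.6  29.   -1.3] 113
60 116 [293.34615385 208.46153846] [258. 208.] [531.9  54.1  58.5] 0.2 [532.   54.2  46.9  29.2  -2.8] [532.1  54.2  48.6  29.   -1.3] 104
42 [[304.9, 213.2], [299.1, 219.2], [283.0, 213.9], [289.1, 208.1]]
46 [[304.8, 212.0], [299.0, 218.0], [282.9, 212.7], [288.9, 206.9]]
50 [[304.7, 210.8], [298.9, 216.7], [282.7, 211.5], [288.8, 205.7]]
54 [[304.6, 209.5], [298.7, 215.5], [282.6, 210.2], [288.7, 204.5]]
58 [[304.4, 208.3], [298.6, 214.2], [282.4, 209.0], [288.5, 203.3]]
```

Call:
jog_arm([
  {"grip": 0.048,"xyz": [0.038,0.04,0],"spin": -0.1},
  {"grip": 0.048,"xyz": [0.038,0.04,0],"spin": -0.1},
  {"grip": 0.048,"xyz": [0.02,0.041,0],"spin": 0},
  {"grip": 0.048,"xyz": [0.02,0.041,0],"spin": 0},
  {"grip": 0.048,"xyz": [0.02,0.04,-0.02],"spin": 0},
  {"grip": 0.048,"xyz": [0.02,0.04,-0.03],"spin": 0},
  {"grip": 0.048,"xyz": [0.02,0.025,-0.03],"spin": 0},
  {"grip": 0.048,"xyz": [0.013,0.015,-0.03],"spin": 0},
  {"grip": 0.048,"xyz": [0,0,-0.02],"spin": 0},
  {"grip": 0.048,"xyz": [0,0,0],"spin": 0},
  {"grip": 0.048,"xyz": [0,0,0],"spin": 0},
], squeeze=50)

```text
time_s: 1.02
eef_pos: [392.8, -312.0, 122.5]
tcp_rot: [-0.001, 0.995, 0.102, -0.001]
wrist_force: [-0.4, -1.3, 1.3]
grip_width: 47.7
```

Call:
jog_arm([
  {"grip": 0.048,"xyz": [0.016,0.021,-0.02],"spin": -0.015},
  {"grip": 0.048,"xyz": [0.016,0.0215,-0.03],"spin": 0},
  {"grip": 0.048,"xyz": [0,0,-0.03],"spin": 0},
  {"grip": 0.048,"xyz": [0,0,0],"spin": 0},
  {"grip": 0.048,"xyz": [0,0,0],"spin": 0},
])

```text
time_s: 1.43
eef_pos: [425.1, -270.9, 44.0]
tcp_rot: [-0.0, 0.996, 0.094, -0.001]
wrist_force: [0.3, -0.1, 0.6]
grip_width: 48.0
```

```bash
python3 - <<'E'
from h import *
print(r.tip_extent,readout.get_obs()['eef_pos'])
im=optics.capture("top");cv2.imwrite("pics/t1.png",im)
s=optics.capture("scene")
cv2.imwrite("pics/c1.png",np.hstack([cv2.resize(im[200:300,340:440],(400,400),interpolation=2),cv2.resize(s[230:330,130:230],(400,400),interpolation=2)]))
E
```

```text
11.0 [ 425.05225364 -270.85027379   44.01797108]
```

View pics/c1.png

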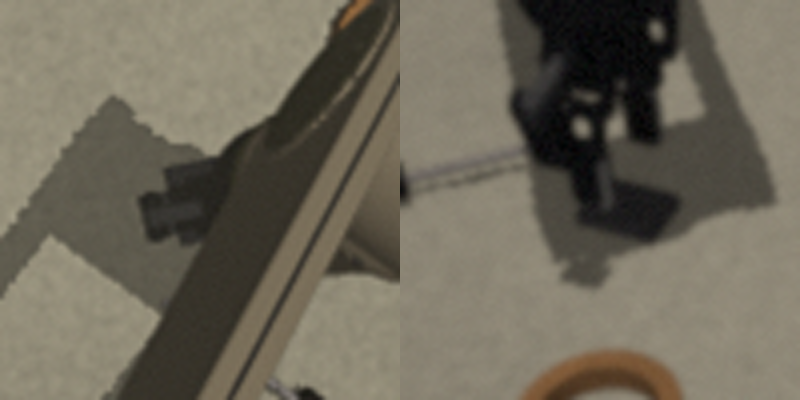

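The crop shows the fingers straddling the plate across its 34 mm side. Descending.

Call:
jog_arm([
  {"grip": 0.048,"xyz": [0,0.001,-0.014],"spin": 0},
  {"grip": 0.048,"xyz": [0,0,-0.01],"spin": 0},
  {"grip": 0.048,"xyz": [0,0,-0.005],"spin": 0},
  {"grip": 0.048,"xyz": [0,0,0],"spin": 0},
  {"grip": 0.048,"xyz": [0,0,0],"spin": 0},
])

```text
time_s: 1.95
eef_pos: [425.6, -269.8, 15.0]
tcp_rot: [0.0, 0.996, 0.094, 0.0]
wrist_force: [-0.1, 1.0, -0.5]
grip_width: 48.0
```

Call:
jog_arm([
  {"grip": 0.03,"xyz": [0,0,0],"spin": 0},
  {"grip": 0.03,"xyz": [0,0,0],"spin": 0},
  {"grip": 0.03,"xyz": [0,0,0],"spin": 0},
  {"grip": 0.03,"xyz": [0,0,0],"spin": 0},
  {"grip": 0.03,"xyz": [0,0,0],"spin": 0},
], squeeze=60)

```text
time_s: 2.37
eef_pos: [426.2, -270.1, 15.7]
tcp_rot: [0.001, 0.996, 0.094, 0.001]
wrist_force: [-1.7, 0.7, 6.5]
grip_width: 31.6
```

Call:
jog_arm([
  {"grip": 0.025,"xyz": [0,0,0],"spin": 0},
  {"grip": 0.025,"xyz": [0,0,0],"spin": 0},
  {"grip": 0.025,"xyz": [0,0,0],"spin": 0},
])

```text
time_s: 2.62
eef_pos: [426.2, -270.1, 15.7]
tcp_rot: [0.001, 0.996, 0.094, 0.0]
wrist_force: [-2.4, 0.2, 5.4]
grip_width: 31.4
```

Call:
jog_arm([
  {"grip": 0.025,"xyz": [0,0,0.02],"spin": 0},
  {"grip": 0.025,"xyz": [0,0,0.04],"spin": 0},
  {"grip": 0.025,"xyz": [0,0,0.04],"spin": 0},
  {"grip": 0.025,"xyz": [0,0,0.01],"spin": 0},
  {"grip": 0.025,"xyz": [0,0,0],"spin": 0},
  {"grip": 0.025,"xyz": [0,0,0],"spin": 0},
])

```text
time_s: 3.12
eef_pos: [425.9, -269.6, 124.8]
tcp_rot: [0.0, 0.996, 0.094, 0.001]
wrist_force: [1.2, 0.9, -1.8]
grip_width: 31.5
```

```bash
python3 - <<'E'
from h import *
s=optics.capture("scene");p=proj("scene",[425,-270,110])[0].astype(int);print(p)
cv2.imwrite("pics/c2.png",cv2.resize(s[p[1]-60:p[1]+60,p[0]-60:p[0]+60],(480,480),interpolation=2))
E
```

```text
[181 246]
```

View pics/c2.png

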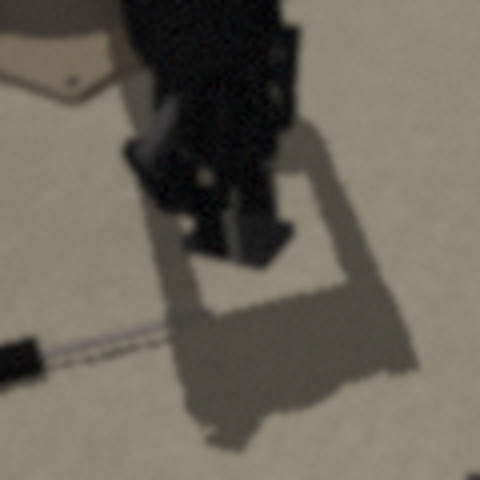

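Plate held between the pads. Carrying it to the block.

Call:
jog_arm([
  {"grip": 0.025,"xyz": [0.01,0.03,0],"spin": -0.03},
  {"grip": 0.025,"xyz": [0.012,0.036,0],"spin": -0.03},
  {"grip": 0.025,"xyz": [0.012,0.036,0],"spin": -0.03},
  {"grip": 0.025,"xyz": [0.012,0.036,0],"spin": -0.03},
  {"grip": 0.025,"xyz": [0.012,0.036,0],"spin": -0.03},
  {"grip": 0.025,"xyz": [0.012,0.036,0],"spin": -0.03},
  {"grip": 0.025,"xyz": [0.012,0.036,0],"spin": -0.033},
  {"grip": 0.025,"xyz": [0.012,0.036,0],"spin": 0},
  {"grip": 0.025,"xyz": [0.009,0.03,0],"spin": 0},
  {"grip": 0.025,"xyz": [0.004,0.012,0],"spin": 0},
  {"grip": 0.025,"xyz": [0,0,0],"spin": 0},
  {"grip": 0.025,"xyz": [0,0,0],"spin": 0},
])

```text
time_s: 4.17
eef_pos: [531.1, 54.8, 122.1]
tcp_rot: [0.0, 1.0, -0.012, -0.002]
wrist_force: [0.6, -1.4, -2.6]
grip_width: 31.7
```

Call:
jog_arm([
  {"grip": 0.025,"xyz": [0.001,-0.0005,-0.02],"spin": 0},
  {"grip": 0.025,"xyz": [0.001,0,-0.018],"spin": 0},
  {"grip": 0.025,"xyz": [0,0,0],"spin": 0},
  {"grip": 0.025,"xyz": [0,0,0],"spin": 0},
  {"grip": 0.025,"xyz": [0,0,0],"spin": 0},
])

```text
time_s: 4.58
eef_pos: [534.4, 53.0, 86.8]
tcp_rot: [0.0, 1.0, -0.013, -0.0]
wrist_force: [0.4, -1.0, -1.2]
grip_width: 31.6
```

```bash
python3 - <<'E'
from h import *
print(readout.get_obs()['eef_pos'])
s=optics.capture("scene");t=optics.capture("top")
cv2.imwrite("pics/c3.png",np.hstack([cv2.resize(s[165:245,253:333],(400,400),interpolation=2),cv2.resize(t[170:250,218:298],(400,400),interpolation=2)]))
E
```

```text
[534.41990956  53.04795835  86.79488863]
```

View pics/c3.png

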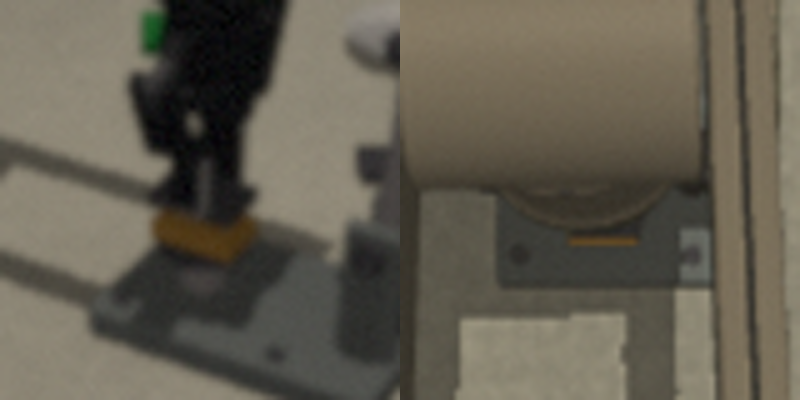

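The scene crop shows the plate just above the orange block and aligned with it. Stepping down until it touches.

Call:
jog_arm([
  {"grip": 0.025,"xyz": [-0.001,0.001,-0.004],"spin": 0},
  {"grip": 0.025,"xyz": [0,0,-0.003],"spin": 0},
  {"grip": 0.025,"xyz": [0,0,-0.002],"spin": 0},
  {"grip": 0.025,"xyz": [0,0,0],"spin": 0},
  {"grip": 0.025,"xyz": [0,0,0],"spin": 0},
])

```text
time_s: 5.1
eef_pos: [533.4, 55.1, 77.4]
tcp_rot: [0.0, 1.0, -0.013, -0.0]
wrist_force: [0.8, -0.2, -2.0]
grip_width: 31.7
```

Call:
jog_arm([
  {"grip": 0.025,"xyz": [0,0,-0.002],"spin": 0},
  {"grip": 0.025,"xyz": [0,0,0],"spin": 0},
  {"grip": 0.025,"xyz": [0,0,0],"spin": 0},
])

```text
time_s: 5.35
eef_pos: [534.0, 55.1, 75.8]
tcp_rot: [-0.0, 1.0, -0.013, 0.0]
wrist_force: [0.5, 0.6, -0.9]
grip_width: 31.2
```

Call:
jog_arm([
  {"grip": 0.025,"xyz": [0,0,-0.001],"spin": 0},
  {"grip": 0.025,"xyz": [0,0,0],"spin": 0},
  {"grip": 0.025,"xyz": [0,0,0],"spin": 0},
])

```text
time_s: 5.6
eef_pos: [534.0, 55.1, 75.8]
tcp_rot: [0.0, 1.0, -0.013, 0.0]
wrist_force: [-4.3, 0.3, 9.0]
grip_width: 31.8
```

Call:
jog_arm([
  {"grip": 0.025,"xyz": [0,0,-0.001],"spin": 0},
  {"grip": 0.025,"xyz": [0,0,0],"spin": 0},
  {"grip": 0.025,"xyz": [0,0,0],"spin": 0},
])

```text
time_s: 5.85
eef_pos: [534.0, 55.1, 75.7]
tcp_rot: [0.0, 1.0, -0.013, 0.0]
wrist_force: [-8.7, 0.0, 17.6]
grip_width: 31.8
```

Contact came at TCP z 75.8, against 15.7 at pick-up, so the block top is at about 60 mm. The cameras gave about 58 mm. One plate brings the stack to 68–70 mm, above the foot's 66 mm, and the bare block at 58–60 mm is below it, so one plate is enough. Releasing.

Call:
jog_arm([
  {"grip": 0.025,"xyz": [0,0,0.0018],"spin": 0},
  {"grip": 0.036,"xyz": [0,0,0],"spin": 0},
  {"grip": 0.044,"xyz": [0,0,0],"spin": 0},
  {"grip": 0.05,"xyz": [0,0,0],"spin": 0},
  {"grip": 0.05,"xyz": [0,0,0],"spin": 0},
  {"grip": 0.05,"xyz": [0,0,0.02],"spin": 0},
  {"grip": 0.05,"xyz": [0,0,0.04],"spin": 0},
  {"grip": 0.05,"xyz": [0,0,0.04],"spin": 0},
  {"grip": 0.05,"xyz": [0,-0.0,0.04],"spin": 0},
  {"grip": 0.05,"xyz": [0,-0.04,0.04],"spin": 0},
  {"grip": 0.05,"xyz": [0,-0.04,0.0],"spin": 0},
  {"grip": 0.05,"xyz": [0,-0.04,0.0],"spin": 0},
])

```text
time_s: 6.85
eef_pos: [535.2, -55.1, 248.4]
tcp_rot: [0.001, 1.0, -0.011, 0.003]
wrist_force: [0.4, -0.3, -1.2]
grip_width: 50.1
```

Call:
jog_arm([
  {"grip": 0.05,"xyz": [0,-0.04,0.02],"spin": 0},
  {"grip": 0.05,"xyz": [0,-0.04,0.02],"spin": 0},
  {"grip": 0.05,"xyz": [0,-0.04,0.02],"spin": 0},
  {"grip": 0.05,"xyz": [0,-0.03,0.02],"spin": 0},
  {"grip": 0.05,"xyz": [0,0,0],"spin": 0},
  {"grip": 0.05,"xyz": [0,0,0],"spin": 0},
])

```text
time_s: 7.35
eef_pos: [533.9, -198.1, 321.8]
tcp_rot: [0.0, 1.0, -0.014, 0.001]
wrist_force: [-0.2, 0.4, -0.1]
grip_width: 49.6
```

```bash
python3 - <<'E'
from h import *
print(readout.get_obs()['eef_pos'])
s=optics.capture("scene");t=optics.capture("top");cv2.imwrite("pics/s4.png",s);cv2.imwrite("pics/t4.png",t)
m=(t.max(2)<75)&sub(t,(240,190,278,226))
try:
  c=big(m);print(rect("top",c,69))
except Exception as e:print(e)
cv2.imwrite("pics/c4.png",np.hstack([cv2.resize(s[140:240,263:363],(400,400),interpolation=2),cv2.resize(t[130:230,208:308],(400,400),interpolation=2)]))
E
```

```text
[ 533.91595764 -198.11967393  321.84521911]
[505.7  54.3  28.6   7.2  88.5]
```

View pics/c4.png

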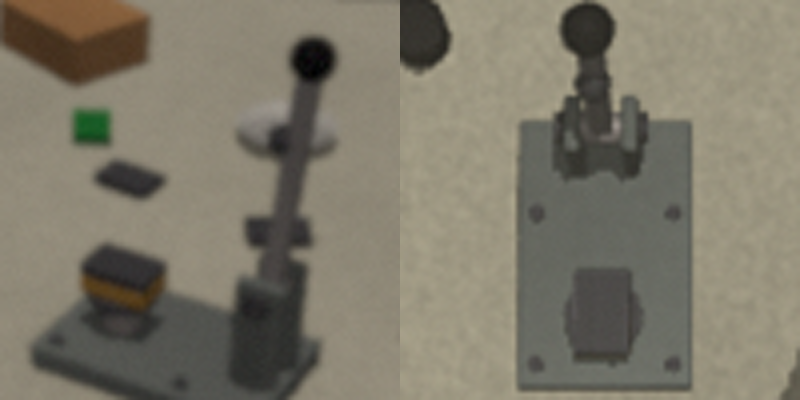

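The scene crop shows one plate lying flat and square on the brass block, with the bar still open and its ball near scene (341,155). Now going above the ball.

Call:
jog_arm([
  {"grip": 0.06,"xyz": [0.012,0.025,0],"spin": 0},
  {"grip": 0.06,"xyz": [0.016,0.034,0],"spin": 0},
  {"grip": 0.06,"xyz": [0.016,0.034,0],"spin": 0},
  {"grip": 0.06,"xyz": [0.016,0.034,0],"spin": 0},
  {"grip": 0.06,"xyz": [0.016,0.034,0],"spin": 0},
  {"grip": 0.06,"xyz": [0.016,0.034,0],"spin": 0},
  {"grip": 0.06,"xyz": [0.016,0.034,0],"spin": 0},
  {"grip": 0.06,"xyz": [0.011,0.02,0],"spin": 0},
  {"grip": 0.06,"xyz": [0,0,0],"spin": 0},
  {"grip": 0.06,"xyz": [0,0,0],"spin": 0},
  {"grip": 0.06,"xyz": [0,0,0],"spin": 0},
])

```text
time_s: 8.37
eef_pos: [651.8, 53.8, 319.5]
tcp_rot: [0.0, 1.0, -0.012, -0.001]
wrist_force: [0.0, 0.6, 0.5]
grip_width: 60.1
```

Call:
jog_arm([
  {"grip": 0.06,"xyz": [0.0005,-0.002,-0.02],"spin": 0},
  {"grip": 0.06,"xyz": [0,0,-0.025],"spin": 0},
  {"grip": 0.06,"xyz": [0,0,-0.02],"spin": 0},
  {"grip": 0.06,"xyz": [0,0,-0.013],"spin": 0},
  {"grip": 0.06,"xyz": [0,0,0],"spin": 0},
  {"grip": 0.06,"xyz": [0,0,0],"spin": 0},
])

```text
time_s: 8.87
eef_pos: [652.4, 50.2, 242.3]
tcp_rot: [0.0, 1.0, -0.013, -0.001]
wrist_force: [0.5, -0.7, 0.7]
grip_width: 59.9
```

Call:
jog_arm([
  {"grip": 0.015,"xyz": [0,0,0],"spin": 0},
  {"grip": 0.015,"xyz": [0,0,0],"spin": 0},
  {"grip": 0.015,"xyz": [0,0,0],"spin": 0},
  {"grip": 0.015,"xyz": [0,0,0],"spin": 0},
  {"grip": 0.015,"xyz": [0,0,0],"spin": 0},
  {"grip": 0.015,"xyz": [0,0,0],"spin": 0},
  {"grip": 0.015,"xyz": [0,0,0],"spin": 0},
], squeeze=80)

```text
time_s: 9.45
eef_pos: [654.3, 51.6, 245.4]
tcp_rot: [-0.001, 1.0, -0.012, 0.002]
wrist_force: [-0.4, 3.0, 5.9]
grip_width: 24.3
```

```bash
python3 - <<'E'
from h import *
print(readout.get_obs()['eef_pos'])
s=optics.capture("scene");t=optics.capture("top")
cv2.imwrite("pics/c5.png",np.hstack([cv2.resize(s[105:225,270:390],(400,400),interpolation=2),cv2.resize(t[100:220,198:318],(400,400),interpolation=2)]))
E
```

```text
[654.26817143  51.59502485 245.35590324]
```

View pics/c5.png

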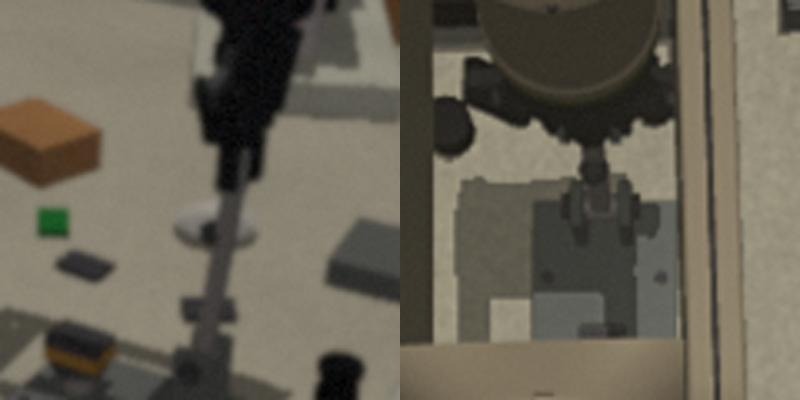

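The ball is pinched between the fingers from above, with the bar running down between them. Pulling it round the arc in parts.

Call:
jog_arm([
  {"grip": 0.015,"xyz": [-0.0082,0.0002,0.0003],"spin": 0},
  {"grip": 0.015,"xyz": [-0.0083,0.0002,0.0002],"spin": 0},
  {"grip": 0.015,"xyz": [-0.0165,0.0004,-0.0012],"spin": 0},
  {"grip": 0.015,"xyz": [-0.0163,0.0004,-0.0028],"spin": 0},
  {"grip": 0.015,"xyz": [0,0,0],"spin": 0},
  {"grip": 0.015,"xyz": [0,0,0],"spin": 0},
])

```text
time_s: 10.05
eef_pos: [604.3, 52.9, 242.2]
tcp_rot: [-0.0, 1.0, -0.011, 0.002]
wrist_force: [-1.3, 3.0, 8.8]
grip_width: 24.0
```

Call:
jog_arm([
  {"grip": 0.015,"xyz": [-0.0159,0.0004,-0.0044],"spin": 0},
  {"grip": 0.015,"xyz": [-0.0154,0.0004,-0.006],"spin": 0},
  {"grip": 0.015,"xyz": [-0.0147,0.0004,-0.0075],"spin": 0},
  {"grip": 0.015,"xyz": [-0.0139,0.0003,-0.0089],"spin": 0},
  {"grip": 0.015,"xyz": [-0.0129,0.0003,-0.0102],"spin": 0},
  {"grip": 0.015,"xyz": [0,0,0],"spin": 0},
  {"grip": 0.015,"xyz": [0,0,0],"spin": 0},
])

```text
time_s: 10.63
eef_pos: [530.9, 53.7, 202.5]
tcp_rot: [0.0, 1.0, -0.013, 0.0]
wrist_force: [1.0, 0.7, -0.2]
grip_width: 14.9
```

Call:
jog_arm([
  {"grip": 0.015,"xyz": [-0.0118,0.0003,-0.0115],"spin": 0},
  {"grip": 0.015,"xyz": [-0.0106,0.0003,-0.0126],"spin": 0},
  {"grip": 0.015,"xyz": [-0.0093,0.0002,-0.0136],"spin": 0},
  {"grip": 0.015,"xyz": [-0.0079,0.0002,-0.0145],"spin": 0},
  {"grip": 0.015,"xyz": [0,0,0],"spin": 0},
  {"grip": 0.015,"xyz": [0,0,0],"spin": 0},
])

```text
time_s: 11.13
eef_pos: [492.0, 54.7, 150.6]
tcp_rot: [0.0, 1.0, -0.013, 0.0]
wrist_force: [0.7, 0.7, 1.1]
grip_width: 15.2
```

The gripper lost the ball: the opening fell to 15 mm, the commanded value. The pads sat above the ball's equator, as the upward force suggested. Going back up and re-measuring the ball.

Call:
jog_arm([
  {"grip": 0.06,"xyz": [0,0,0.025],"spin": 0},
  {"grip": 0.06,"xyz": [0,0,0.035],"spin": 0},
  {"grip": 0.06,"xyz": [0,-0.01,0.035],"spin": 0},
  {"grip": 0.06,"xyz": [0,-0.03,0.035],"spin": 0},
  {"grip": 0.06,"xyz": [0,-0.04,0.035],"spin": 0},
  {"grip": 0.06,"xyz": [0,-0.04,0.01],"spin": 0},
  {"grip": 0.06,"xyz": [0,-0.04,0],"spin": 0},
  {"grip": 0.06,"xyz": [0,-0.03,0],"spin": 0},
  {"grip": 0.06,"xyz": [0,0,0],"spin": 0},
  {"grip": 0.06,"xyz": [0,0,0],"spin": 0},
])

```text
time_s: 11.97
eef_pos: [492.3, -125.7, 316.1]
tcp_rot: [0.0, 1.0, -0.014, 0.001]
wrist_force: [0.2, 0.1, -1.1]
grip_width: 60.0
```

```bash
python3 - <<'E'
from h import *
print(readout.get_obs()['eef_pos'])
s=optics.capture("scene");t=optics.capture("top");cv2.imwrite("pics/s6.png",s);cv2.imwrite("pics/t6.png",t)
def cm(m):
    M=cv2.moments(m.astype(np.uint8),True);return np.array([M['m10'],M['m01']])/M['m00'],m.sum()
# full ball: centre from enclosing circle with looser thresholds
for k in(45,60):
    ms=(s.max(2)<k)&sub(s,(330,145,352,162))
    mt=(t.max(2)<k+15)&sub(t,(245,126,268,145))
    (a,ra),(b,rb)=[cv2.minEnclosingCircle(big(m)) for m in(ms,mt)]
    print(k,a,ra,b,rb,tri(a,b))
t0=cv2.imread("pics/t4.png");s0=cv2.imread("pics/s4.png")
print("change jig area",cv2.absdiff(t,t0)[125:230,230:290].mean(),cv2.absdiff(s,s0)[140:245,265:365].mean())
cv2.imwrite("pics/c6.png",np.hstack([cv2.resize(s[140:240,263:363],(400,400),interpolation=2),cv2.resize(t[120:220,208:308],(400,400),interpolation=2)]))
E
```

```text
[ 492.34391223 -125.71549246  316.07968648]Traceback (most recent call last):
  File "<stdin>", line 10, in <module>
  File "h.py", line 20, in big
    return max(cs,key=cv2.contourArea)
ValueError: max() iterable argument is empty
```

```bash
python3 - <<'E'
from h import *
s=cv2.imread("pics/s6.png");t=cv2.imread("pics/t6.png")
def cir(im,box,k):
    m=(im.max(2)<k)&sub(im,box)
    return cv2.minEnclosingCircle(big(m)) if m.sum()>20 else (None,m.sum())
for ks,kt in((45,62),(60,72)):
    a=cir(s,(330,145,352,162),ks);b=cir(t,(243,124,270,145),kt);print(a,b)
    if a[0] and b[0]:print(tri(a[0],b[0]))
cv2.imwrite("pics/c6.png",np.hstack([cv2.resize(s[140:240,263:363],(400,400),interpolation=2),cv2.resize(t[120:220,208:308],(400,400),interpolation=2)]))
E
```

```text
(None, np.int64(0)) (None, np.int64(0))
(None, np.int64(0)) (None, np.int64(0))
```

View pics/c6.png

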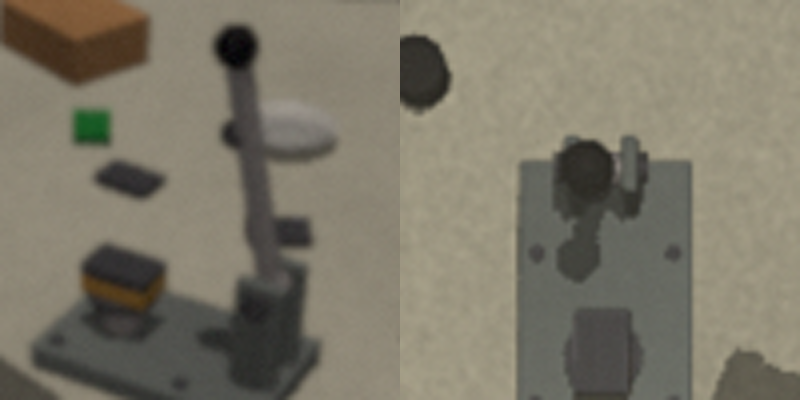

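The bar is still swinging back slowly (ball at scene (322,151)), and the plate is undisturbed. I'll move above the rest position and let the bar settle.

Call:
jog_arm([
  {"grip": 0.06,"xyz": [0.02,0,0],"spin": 0},
  {"grip": 0.06,"xyz": [0.03,0,0],"spin": 0},
  {"grip": 0.06,"xyz": [0.035,0,0],"spin": 0},
  {"grip": 0.06,"xyz": [0.035,0,0],"spin": 0},
  {"grip": 0.06,"xyz": [0.03,0,0],"spin": 0},
  {"grip": 0.06,"xyz": [0.01,0,0],"spin": 0},
  {"grip": 0.06,"xyz": [0,0,0],"spin": 0},
  {"grip": 0.06,"xyz": [0,0,0],"spin": 0},
  {"grip": 0.06,"xyz": [0,0,0],"spin": 0},
  {"grip": 0.06,"xyz": [0,0,0],"spin": 0},
  {"grip": 0.06,"xyz": [0,0,0],"spin": 0},
  {"grip": 0.06,"xyz": [0,0,0],"spin": 0},
])

```text
time_s: 13.07
eef_pos: [651.0, -123.7, 314.9]
tcp_rot: [0.0, 1.0, -0.013, 0.0]
wrist_force: [0.3, 0.1, -0.0]
grip_width: 60.4
```

Call:
jog_arm([
  {"grip": 0.06,"xyz": [0,0,0],"spin": 0},
  {"grip": 0.06,"xyz": [0,0,0],"spin": 0},
  {"grip": 0.06,"xyz": [0,0,0],"spin": 0},
  {"grip": 0.06,"xyz": [0,0,0],"spin": 0},
  {"grip": 0.06,"xyz": [0,0,0],"spin": 0},
  {"grip": 0.06,"xyz": [0,0,0],"spin": 0},
  {"grip": 0.06,"xyz": [0,0,0],"spin": 0},
  {"grip": 0.06,"xyz": [0,0,0],"spin": 0},
  {"grip": 0.06,"xyz": [0,0,0],"spin": 0},
  {"grip": 0.06,"xyz": [0,0,0],"spin": 0},
  {"grip": 0.06,"xyz": [0,0,0],"spin": 0},
  {"grip": 0.06,"xyz": [0,0,0],"spin": 0},
])

```text
time_s: 14.07
eef_pos: [651.4, -123.7, 314.1]
tcp_rot: [-0.0, 1.0, -0.013, -0.0]
wrist_force: [0.6, -0.7, 0.2]
grip_width: 60.0
```

Call:
jog_arm([
  {"grip": 0.06,"xyz": [0,0,0],"spin": 0},
  {"grip": 0.06,"xyz": [0,0,0],"spin": 0},
  {"grip": 0.06,"xyz": [0,0,0],"spin": 0},
  {"grip": 0.06,"xyz": [0,0,0],"spin": 0},
  {"grip": 0.06,"xyz": [0,0,0],"spin": 0},
  {"grip": 0.06,"xyz": [0,0,0],"spin": 0},
  {"grip": 0.06,"xyz": [0,0,0],"spin": 0},
  {"grip": 0.06,"xyz": [0,0,0],"spin": 0},
  {"grip": 0.06,"xyz": [0,0,0],"spin": 0},
  {"grip": 0.06,"xyz": [0,0,0],"spin": 0},
  {"grip": 0.06,"xyz": [0,0,0],"spin": 0},
  {"grip": 0.06,"xyz": [0,0,0],"spin": 0},
])

```text
time_s: 15.07
eef_pos: [651.4, -123.7, 314.1]
tcp_rot: [-0.0, 1.0, -0.013, 0.0]
wrist_force: [-0.7, -0.1, 0.3]
grip_width: 59.9
```

```bash
cat > ball.py <<'E'
from h import *
s=optics.capture("scene");t=optics.capture("top")
def cir(im,box,k):
    m=(im.max(2)<k)&sub(im,box)
    return cv2.minEnclosingCircle(big(m)) if m.sum()>20 else (None,m.sum())
for S,T in((cv2.imread("pics/s4.png"),cv2.imread("pics/t4.png")),(s,t)):
  for ks,kt in((45,68),(60,80)):
    a=cir(S,(305,140,354,162),ks);b=cir(T,(240,124,270,145),kt);print(a,b)
    if a[0] and b[0]:print(tri(a[0],b[0]))
E
python3 ball.py
```

```text
((341.0, 155.0), 5.099119663238525) ((255.0, 137.5), 7.159010887145996)
(array([652.36138812,  49.88326204, 247.81448462]), np.float64(1.385482622964145))
((340.5, 155.0), 5.590270042419434) ((254.3913116455078, 137.7391357421875), 7.226524353027344)
(array([651.44561064,  50.85462768, 247.35231316]), np.float64(0.13058975130967723))
((318.80950927734375, 148.11904907226562), 9.436761856079102) (None, np.int64(0))
((319.0, 148.5), 9.861641883850098) (None, np.int64(0))
```

```bash
python3 - <<'E'
from h import *
s=optics.capture("scene");t=optics.capture("top")
cv2.imwrite("pics/c7.png",np.hstack([cv2.resize(s[110:240,253:383],(400,400),interpolation=2),cv2.resize(t[110:220,203:313],(400,400),interpolation=2)]))
E
```

```text
(no output)
```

View pics/c7.png

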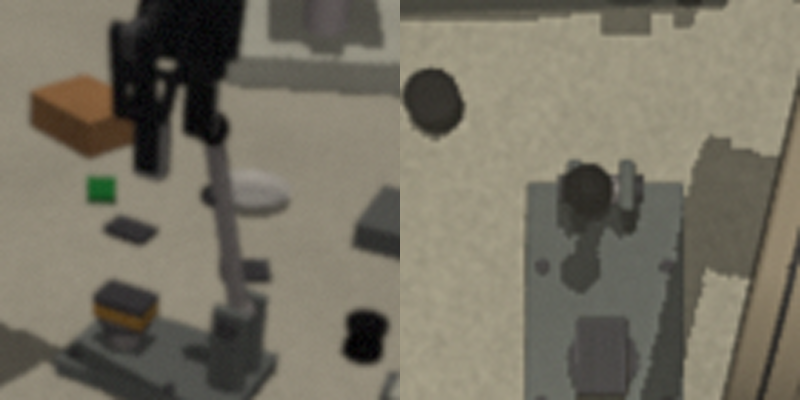

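The ball now rests at about top (254.7,162.5) and scene (322,151.7), unchanged over 3 s. The bar stopped short of fully open, so I'll locate it there.

```bash
python3 - <<'E'
from h import *
s6=cv2.imread("pics/s6.png");t6=cv2.imread("pics/t6.png");t=optics.capture("top")
def cir(im,box,k):
    m=(im.max(2)<k)&sub(im,box); return cv2.minEnclosingCircle(big(m))
a=cir(s6,(312,143,332,157),45);a2=cir(s6,(312,143,332,158),60)
print(a,a2)
for T in(t6,t):
    for k in (55,60,66): print(k,cir(T,(243,150,266,176),k))
b=cir(t,(243,150,266,176),60)
p,e=tri(a[0],(254.7,162.5));print(p,e); p,e=tri(a2[0],b[0]);print(p,e)
# also from top ray with radius 165 round the hinge
o,d=ray("top",[254.7,162.5]);d=d[0]
for z in range(235,256,3):
    q=o+d*((z-o[2])/d[2]);print(z,q.round(1),np.hypot(q[0]-639.5,q[2]-85).round(1))
E
```

```text
((321.8953552246094, 151.5465087890625), 4.925860404968262) ((322.0, 152.0), 5.385264873504639)
55 ((254.21739196777344, 162.6521759033203), 7.389484405517578)
60 ((254.0, 164.5), 9.013978004455566)
66 ((252.5, 164.0), 9.65670394897461)
55 ((254.0, 163.84375), 8.397981643676758)
60 ((254.0, 164.5), 9.013978004455566)
66 ((256.6351318359375, 165.3468475341797), 11.337726593017578)
[602.71131758  51.94389255 244.21274044] 2.4297937376462055
[600.62789613  54.22794192 241.3595534 ] 5.30502210119814
235 [603.7  51.8 235. ] 154.2
238 [603.   51.7 238. ] 157.3
241 [602.3  51.5 241. ] 160.4
244 [601.7  51.4 244. ] 163.4
247 [601.   51.2 247. ] 166.5
250 [600.3  51.1 250. ] 169.6
253 [599.6  51.  253. ] 172.7
```

Call:
jog_arm([
  {"grip": 0.06,"xyz": [-0.01,0.025,0],"spin": 0},
  {"grip": 0.06,"xyz": [-0.01,0.035,0],"spin": 0},
  {"grip": 0.06,"xyz": [-0.01,0.035,0],"spin": 0},
  {"grip": 0.06,"xyz": [-0.01,0.035,0],"spin": 0},
  {"grip": 0.06,"xyz": [-0.01,0.035,0],"spin": 0},
  {"grip": 0.06,"xyz": [0,0.01,0],"spin": 0},
  {"grip": 0.06,"xyz": [0,0,-0.02],"spin": 0},
  {"grip": 0.06,"xyz": [0,0,-0.025],"spin": 0},
  {"grip": 0.06,"xyz": [0,0,-0.02],"spin": 0},
  {"grip": 0.06,"xyz": [0,0,-0.015],"spin": 0},
  {"grip": 0.06,"xyz": [0,0,0],"spin": 0},
  {"grip": 0.06,"xyz": [0,0,0],"spin": 0},
])

```text
time_s: 16.32
eef_pos: [600.9, 51.0, 233.3]
tcp_rot: [0.0, 1.0, -0.013, -0.001]
wrist_force: [-1.0, -0.3, 1.3]
grip_width: 60.1
```

Call:
jog_arm([
  {"grip": 0.06,"xyz": [0,0,0],"spin": 0},
  {"grip": 0.06,"xyz": [0,0,0],"spin": 0},
])

```text
time_s: 16.48
eef_pos: [602.4, 51.1, 236.1]
tcp_rot: [0.0, 1.0, -0.013, 0.001]
wrist_force: [0.2, 0.1, 0.0]
grip_width: 60.0
```

Call:
jog_arm([
  {"grip": 0.015,"xyz": [0,0,-0.001],"spin": 0},
  {"grip": 0.015,"xyz": [0,0,0],"spin": 0},
  {"grip": 0.015,"xyz": [0,0,0],"spin": 0},
  {"grip": 0.015,"xyz": [0,0,0],"spin": 0},
  {"grip": 0.015,"xyz": [0,0,0],"spin": 0},
  {"grip": 0.015,"xyz": [0,0,0],"spin": 0},
  {"grip": 0.015,"xyz": [0,0,0],"spin": 0},
], squeeze=80)

```text
time_s: 17.07
eef_pos: [602.0, 53.0, 234.5]
tcp_rot: [-0.001, 1.0, -0.012, 0.001]
wrist_force: [-0.8, 6.2, 3.5]
grip_width: 24.6
```

Call:
jog_arm([
  {"grip": 0.015,"xyz": [0,0,0],"spin": 0},
  {"grip": 0.015,"xyz": [0,0,0],"spin": 0},
])

```text
time_s: 17.23
eef_pos: [602.0, 53.0, 234.5]
tcp_rot: [-0.001, 1.0, -0.012, 0.001]
wrist_force: [-0.9, 7.4, 4.6]
grip_width: 24.6
```

Call:
jog_arm([
  {"grip": 0.015,"xyz": [-0.004,0.0006,-0.001],"spin": 0},
  {"grip": 0.015,"xyz": [-0.004,0.0003,-0.0011],"spin": 0},
  {"grip": 0.015,"xyz": [-0.0078,0.0002,-0.0025],"spin": 0},
  {"grip": 0.015,"xyz": [-0.0077,0.0002,-0.0029],"spin": 0},
  {"grip": 0.015,"xyz": [-0.0076,0.0002,-0.0032],"spin": 0},
  {"grip": 0.015,"xyz": [0,0,0],"spin": 0},
], squeeze=100)

```text
time_s: 17.73
eef_pos: [570.0, 53.9, 223.1]
tcp_rot: [-0.001, 1.0, -0.012, 0.001]
wrist_force: [1.7, 6.3, 1.4]
grip_width: 24.4
```

Call:
jog_arm([
  {"grip": 0.015,"xyz": [-0.0074,0.0002,-0.0036],"spin": 0},
  {"grip": 0.015,"xyz": [-0.0072,0.0002,-0.004],"spin": 0},
  {"grip": 0.015,"xyz": [-0.007,0.0002,-0.0044],"spin": 0},
  {"grip": 0.015,"xyz": [-0.0068,0.0002,-0.0047],"spin": 0},
  {"grip": 0.015,"xyz": [0,0,0],"spin": 0},
  {"grip": 0.015,"xyz": [0,0,0],"spin": 0},
])

```text
time_s: 18.23
eef_pos: [542.1, 54.6, 208.9]
tcp_rot: [-0.001, 1.0, -0.012, 0.001]
wrist_force: [-8.9, 5.6, 18.3]
grip_width: 24.0
```

Call:
jog_arm([
  {"grip": 0.015,"xyz": [-0.0065,0.0002,-0.005],"spin": 0},
  {"grip": 0.015,"xyz": [-0.0063,0.0002,-0.0054],"spin": 0},
  {"grip": 0.015,"xyz": [-0.006,0.0002,-0.0056],"spin": 0},
  {"grip": 0.015,"xyz": [-0.0057,0.0002,-0.006],"spin": 0},
  {"grip": 0.015,"xyz": [0,0,0],"spin": 0},
  {"grip": 0.015,"xyz": [0,0,0],"spin": 0},
])

```text
time_s: 18.73
eef_pos: [517.1, 54.3, 183.7]
tcp_rot: [0.0, 1.0, -0.013, 0.0]
wrist_force: [0.7, 0.1, 0.3]
grip_width: 14.8
```

Lost the ball again, after a radial load of about 20 N outward at 542. I'll retreat clear of the bar and see where it is.

Call:
jog_arm([
  {"grip": 0.06,"xyz": [-0.02,0,0],"spin": 0},
  {"grip": 0.06,"xyz": [-0.03,0,0],"spin": 0},
  {"grip": 0.06,"xyz": [-0.03,-0.02,0.02],"spin": 0},
  {"grip": 0.06,"xyz": [0,-0.04,0.03],"spin": 0},
  {"grip": 0.06,"xyz": [0,-0.04,0.03],"spin": 0},
  {"grip": 0.06,"xyz": [0,-0.04,0.02],"spin": 0},
  {"grip": 0.06,"xyz": [0,-0.04,0.01],"spin": 0},
  {"grip": 0.06,"xyz": [0,-0.02,0],"spin": 0},
])

```text
time_s: 19.4
eef_pos: [438.4, -133.9, 286.1]
tcp_rot: [0.002, 1.0, -0.014, 0.003]
wrist_force: [0.4, 0.1, 0.4]
grip_width: 60.1
```

```bash
python3 - <<'E'
from h import *
print(readout.get_obs()['eef_pos'])
s=optics.capture("scene");t=optics.capture("top");cv2.imwrite("pics/s8.png",s);cv2.imwrite("pics/t8.png",t)
cv2.imwrite("pics/c8.png",np.hstack([cv2.resize(s[110:240,253:383],(400,400),interpolation=2),cv2.resize(t[110:230,198:318],(400,400),interpolation=2)]))
E
```

```text
[ 438.37961074 -133.87454218  286.06096168]
```

View pics/c8.png

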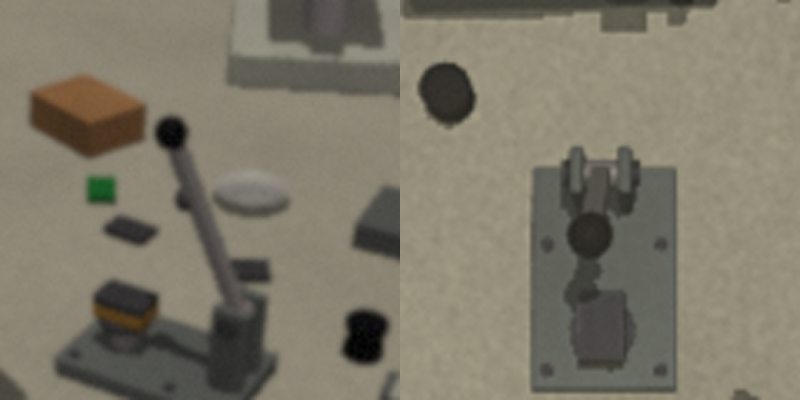

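The bar now stands at an intermediate angle, with the ball at scene (309,153) and top (255,180.5), and the plate is still square. The bar stays where the ball slipped, so each pull keeps its gain. Measuring the ball precisely.

```bash
cat > loc.py <<'E'
from h import *
import sys
def cir(im,c,k,w=11):
    u,v=c
    m=(im.max(2)<k)&sub(im,(u-w,v-w,u+w,v+w)); c=big(m); M=cv2.moments(c); return (M['m10']/M['m00'],M['m01']/M['m00']),cv2.contourArea(c)
def loc(s,t,us,ut):
    a,A=cir(s,us,50,8);b,B=cir(t,ut,60,9);p,e=tri(a,b)
    th=np.arctan2(p[2]-85,640-p[0])
    print(a,A,b,B,p.round(1),round(e,1),"th",th.round(3),"R",np.hypot(p[2]-85,640-p[0]).round(1))
E
python3 - <<'E'
from loc import *
loc(cv2.imread("pics/s4.png"),cv2.imread("pics/t4.png"),(341,155),(255,137))
loc(cv2.imread("pics/s6.png"),cv2.imread("pics/t6.png"),(322,151),(254,162))
loc(cv2.imread("pics/s8.png"),cv2.imread("pics/t8.png"),(309,153),(255,180))
loc(optics.capture("scene"),optics.capture("top"),(309,153),(255,180))
E
```

```text
(340.76689976689977, 154.82750582750583) 71.5 (254.5, 137.25) 112.0 [652.2  50.6 248.1] 0.0 th 1.645 R 163.5
(321.64427860696514, 151.67661691542287) 67.0 (254.17401129943502, 162.93898305084747) 147.5 [601.9  53.  243.3] 2.1 th 1.334 R 162.8
(308.19373219373216, 153.1994301994302) 58.5 (254.59055118110237, 179.9540682414698) 127.0 [568.4  52.8 231.9] 0.4 th 1.117 R 163.4
(308.15536723163837, 153.1920903954802) 59.0 (254.64173228346456, 179.9724409448819) 127.0 [568.3  52.7 231.9] 0.5 th 1.117 R 163.5
```

Call:
jog_arm([
  {"grip": 0.06,"xyz": [0,0,0],"spin": 0},
  {"grip": 0.06,"xyz": [0,0,0],"spin": 0},
  {"grip": 0.06,"xyz": [0,0,0],"spin": 0},
  {"grip": 0.06,"xyz": [0,0,0],"spin": 0},
  {"grip": 0.06,"xyz": [0,0,0],"spin": 0},
  {"grip": 0.06,"xyz": [0,0,0],"spin": 0},
])

```text
time_s: 20.1
eef_pos: [437.5, -129.1, 282.4]
tcp_rot: [-0.0, 1.0, -0.012, 0.0]
wrist_force: [0.4, -0.6, 0.5]
grip_width: 60.3
```

```bash
python3 - <<'E'
from loc import *
loc(optics.capture("scene"),optics.capture("top"),(309,153),(255,180))
E
```

```text
(308.5350140056022, 153.05042016806723) 59.5 (254.55859375, 179.77473958333331) 128.0 [568.9  52.9 232.3] 0.1 th 1.121 R 163.5
```

The bar holds at 1.12 rad, with the ball at about (568.6, 52.9, 233), and barely creeps back. The hinge is evidently stiff or damped, so I'll regrasp here and pull slowly, checking the force often.

Call:
jog_arm([
  {"grip": 0.06,"xyz": [0.02,0.025,0],"spin": 0},
  {"grip": 0.06,"xyz": [0.025,0.035,0],"spin": 0},
  {"grip": 0.06,"xyz": [0.025,0.035,0],"spin": 0},
  {"grip": 0.06,"xyz": [0.025,0.035,0],"spin": 0},
  {"grip": 0.06,"xyz": [0.025,0.035,0],"spin": 0},
  {"grip": 0.06,"xyz": [0.0115,0.018,0],"spin": 0},
  {"grip": 0.06,"xyz": [0,0,0],"spin": 0},
  {"grip": 0.06,"xyz": [0,0,0],"spin": 0},
  {"grip": 0.06,"xyz": [0,0,0],"spin": 0},
])

```text
time_s: 20.95
eef_pos: [565.5, 48.8, 282.1]
tcp_rot: [0.0, 1.0, -0.012, -0.0]
wrist_force: [-0.2, 0.3, 0.1]
grip_width: 60.1
```

```bash
python3 -c "
from h import *
o=readout.get_obs();print(o['eef_pos'],o['joint_positions'],o['moment'])"
```

```text
[565.53729724  48.79265892 282.1148972 ] [-4.00216465e-03  3.00701292e-02  1.52180453e+00 -4.08117973e-04
  1.59035723e+00  1.59166539e+00] [ 0.01260204 -0.0300313   0.00597817]
```

Call:
jog_arm([
  {"grip": 0.06,"xyz": [0.0035,0.004,-0.015],"spin": 0},
  {"grip": 0.06,"xyz": [0,0,-0.02],"spin": 0},
  {"grip": 0.06,"xyz": [0,0,-0.015],"spin": 0},
  {"grip": 0.06,"xyz": [0,0,-0.008],"spin": 0},
  {"grip": 0.06,"xyz": [0,0,0],"spin": 0},
  {"grip": 0.06,"xyz": [0,0,0],"spin": 0},
])

```text
time_s: 21.45
eef_pos: [569.0, 52.3, 224.7]
tcp_rot: [0.0, 1.0, -0.013, -0.0]
wrist_force: [0.2, -0.5, 1.3]
grip_width: 60.0
```

Call:
jog_arm([
  {"grip": 0.015,"xyz": [0,0,0],"spin": 0},
  {"grip": 0.015,"xyz": [0,0,0],"spin": 0},
  {"grip": 0.015,"xyz": [0,0,0],"spin": 0},
  {"grip": 0.015,"xyz": [0,0,0],"spin": 0},
  {"grip": 0.015,"xyz": [0,0,0],"spin": 0},
  {"grip": 0.015,"xyz": [0,0,0],"spin": 0},
  {"grip": 0.015,"xyz": [0,0,0],"spin": 0},
], squeeze=80)

```text
time_s: 22.03
eef_pos: [569.9, 54.0, 226.3]
tcp_rot: [-0.001, 1.0, -0.012, 0.001]
wrist_force: [-2.1, 3.0, 5.3]
grip_width: 24.7
```

Call:
jog_arm([
  {"grip": 0.015,"xyz": [-0.0018,0,-0.0008],"spin": 0},
  {"grip": 0.015,"xyz": [-0.0018,0,-0.0009],"spin": 0},
  {"grip": 0.015,"xyz": [-0.0018,0.0001,-0.0009],"spin": 0},
  {"grip": 0.015,"xyz": [-0.0018,0,-0.0009],"spin": 0},
])

```text
time_s: 22.37
eef_pos: [563.0, 54.1, 222.7]
tcp_rot: [-0.001, 1.0, -0.012, 0.002]
wrist_force: [0.7, 4.0, 5.3]
grip_width: 24.4
```

Call:
jog_arm([
  {"grip": 0.015,"xyz": [0,0,0],"spin": 0},
  {"grip": 0.015,"xyz": [0,0,0],"spin": 0},
])

```text
time_s: 22.53
eef_pos: [562.7, 54.1, 222.5]
tcp_rot: [-0.001, 1.0, -0.012, 0.001]
wrist_force: [-1.8, 5.3, 5.4]
grip_width: 24.1
```

```bash
cat > bar.py <<'E'
from h import *
from scipy.optimize import minimize_scalar
def pt(th,rad):  # point on bar centre line, vision hinge
    d=rad*np.cos(th); return [640.2-d,51.6+.024*d,83.8+rad*np.sin(th)]
def barang(s):
    g=s.max(2).astype(np.float32); out=[]
    for rad in(45,55,65,75,85,120,130,140):
        ths=np.arange(0,1.75,.005)
        P=proj("scene",np.array([pt(t,rad) for t in ths])).astype(np.float32)
        v=cv2.remap(g,P[:,:1],P[:,1:],cv2.INTER_LINEAR)[:,0]
        out.append((rad,v))
    return np.arange(0,1.75,.005),out
def show(s):
    ths,o=barang(s)
    # darkest window of bar's angular width
    for rad,v in o:
        w=int(14/rad/.005)|1; k=np.convolve(v,np.ones(w)/w,'same'); k[:w]=999;k[-w:]=999
        k[ths<.5]=999
        print(rad,ths[k.argmin()].round(3),k.min().round(0),end=' | ')
    print()
E
python3 - <<'E'
from bar import *
for n in("s4","s6","s8"):show(cv2.imread(f"pics/{n}.png"))
show(optics.capture("scene"))
E
```

```text
45 1.29 55.0 | 55 1.49 95.0 | 65 1.53 100.0 | 75 1.56 94.0 | 85 1.58 87.0 | 120 0.5 69.0 | 130 1.64 73.0 | 140 1.64 73.0 | 
45 1.43 71.0 | 55 1.325 75.0 | 65 1.335 78.0 | 75 1.33 75.0 | 85 1.335 77.0 | 120 0.5 67.0 | 130 1.34 75.0 | 140 1.345 73.0 | 
45 1.43 61.0 | 55 1.085 82.0 | 65 1.095 80.0 | 75 1.09 80.0 | 85 1.095 80.0 | 120 0.5 67.0 | 130 1.105 79.0 | 140 1.105 79.0 | 
45 1.43 58.0 | 55 1.04 81.0 | 65 1.035 80.0 | 75 1.045 81.0 | 85 1.04 80.0 | 120 0.5 67.0 | 130 1.07 69.0 | 140 1.065 67.0 |
```

The bar-angle measurement works: 1.09 → 1.04 rad, so the bar follows the gripper. Continuing slowly.

Call:
jog_arm([
  {"grip": 0.015,"xyz": [-0.0028,0.0001,-0.0017],"spin": 0},
  {"grip": 0.015,"xyz": [-0.0028,0,-0.0017],"spin": 0},
  {"grip": 0.015,"xyz": [-0.0028,0.0001,-0.0017],"spin": 0},
  {"grip": 0.015,"xyz": [-0.0028,0,-0.0017],"spin": 0},
])

```text
time_s: 22.92
eef_pos: [552.2, 54.4, 216.3]
tcp_rot: [-0.001, 1.0, -0.012, 0.002]
wrist_force: [0.1, 4.5, 8.8]
grip_width: 24.6
```

```bash
python3 -c "
from bar import *
show(optics.capture('scene'));o=readout.get_obs();print(o['eef_pos'],o['wrist_force'],o['moment'],o['grip_width'])"
```

```text
45 1.43 54.0 | 55 0.96 82.0 | 65 0.965 82.0 | 75 0.97 83.0 | 85 0.975 82.0 | 120 0.5 66.0 | 130 1.0 69.0 | 140 1.0 69.0 | 
[551.4747688   54.41898931 215.94657534] [-1.6979833   6.07917555  7.4541289 ] [ 0.6671553  -0.07802938  0.04455546] 24.554338702117725
```

Call:
jog_arm([
  {"grip": 0.015,"xyz": [-0.0027,0.0001,-0.0019],"spin": 0},
  {"grip": 0.015,"xyz": [-0.0027,0,-0.0019],"spin": 0},
  {"grip": 0.015,"xyz": [-0.0027,0.0001,-0.0019],"spin": 0},
  {"grip": 0.015,"xyz": [-0.0027,0,-0.0019],"spin": 0},
])

```text
time_s: 23.3
eef_pos: [541.2, 54.7, 208.8]
tcp_rot: [-0.001, 1.0, -0.012, 0.002]
wrist_force: [-0.7, 5.8, 6.8]
grip_width: 24.5
```

```bash
python3 -c "
from bar import *
show(optics.capture('scene'));o=readout.get_obs();print(o['eef_pos'],o['wrist_force'],o['moment'],o['grip_width'])"
```

```text
45 1.43 50.0 | 55 0.875 84.0 | 65 0.88 83.0 | 75 0.89 83.0 | 85 0.89 83.0 | 120 0.5 67.0 | 130 0.925 69.0 | 140 0.925 70.0 | 
[540.66175815  54.7148363  208.27521832] [-2.61636612  5.58124962  7.51916599] [ 0.66379554 -0.09980917  0.43388855] 24.299850984928533
```

Call:
jog_arm([
  {"grip": 0.015,"xyz": [-0.0025,0.0001,-0.0021],"spin": 0},
  {"grip": 0.015,"xyz": [-0.0025,0,-0.0021],"spin": 0},
  {"grip": 0.015,"xyz": [-0.0025,0.0001,-0.0021],"spin": 0},
  {"grip": 0.015,"xyz": [-0.0026,0,-0.0022],"spin": 0},
  {"grip": 0.015,"xyz": [0,0,0],"spin": 0},
])

```text
time_s: 23.77
eef_pos: [529.2, 55.0, 200.9]
tcp_rot: [-0.001, 1.0, -0.012, 0.0]
wrist_force: [-16.7, 5.7, 20.8]
grip_width: 24.4
```

Call:
jog_arm([
  {"grip": 0.015,"xyz": [-0.0024,0.0001,-0.0023],"spin": 0},
  {"grip": 0.015,"xyz": [-0.0024,0,-0.0023],"spin": 0},
  {"grip": 0.015,"xyz": [-0.0023,0.0001,-0.0023],"spin": 0},
  {"grip": 0.015,"xyz": [-0.0023,0,-0.0024],"spin": 0},
  {"grip": 0.015,"xyz": [0,0,0],"spin": 0},
])

```text
time_s: 24.18
eef_pos: [520.1, 55.3, 191.0]
tcp_rot: [-0.001, 1.0, -0.012, 0.0]
wrist_force: [-11.9, 6.2, 14.8]
grip_width: 24.8
```

```bash
python3 -c "
from bar import *
show(optics.capture('scene'));o=readout.get_obs();print(o['eef_pos'],o['wrist_force'],o['moment'],o['grip_width'])"
```

```text
45 1.34 50.0 | 55 0.705 85.0 | 65 0.715 84.0 | 75 0.73 85.0 | 85 0.74 87.0 | 120 0.5 65.0 | 130 0.77 70.0 | 140 0.775 70.0 | 
[520.18157892  55.29808547 191.04342339] [-12.50526381   5.53176015  15.01059961] [0.76102281 1.55323051 0.08963841] 24.222281589044716
```

The bar is following (about 0.75 rad) with roughly 19 N of outward radial load. I'll add a small outward correction and carry on.

Call:
jog_arm([
  {"grip": 0.015,"xyz": [-0.001,0,0.0008],"spin": 0},
  {"grip": 0.015,"xyz": [-0.0022,0.0001,-0.0025],"spin": 0},
  {"grip": 0.015,"xyz": [-0.0022,0,-0.0025],"spin": 0},
  {"grip": 0.015,"xyz": [-0.0022,0.0001,-0.0025],"spin": 0},
  {"grip": 0.015,"xyz": [-0.0021,0,-0.0025],"spin": 0},
  {"grip": 0.015,"xyz": [0,0,0],"spin": 0},
])

```text
time_s: 24.73
eef_pos: [511.3, 55.6, 180.7]
tcp_rot: [-0.001, 1.0, -0.012, 0.001]
wrist_force: [-1.0, 6.1, 5.2]
grip_width: 24.5
```

Call:
jog_arm([
  {"grip": 0.015,"xyz": [-0.002,0.0001,-0.0026],"spin": 0},
  {"grip": 0.015,"xyz": [-0.002,0,-0.0026],"spin": 0},
  {"grip": 0.015,"xyz": [-0.002,0.0001,-0.0026],"spin": 0},
  {"grip": 0.015,"xyz": [-0.002,0,-0.0027],"spin": 0},
  {"grip": 0.015,"xyz": [0,0,0],"spin": 0},
])

```text
time_s: 25.15
eef_pos: [503.1, 55.7, 169.9]
tcp_rot: [-0.001, 1.0, -0.012, 0.001]
wrist_force: [-3.2, 7.4, 4.9]
grip_width: 24.7
```

```bash
python3 -c "
from bar import *
show(optics.capture('scene'));o=readout.get_obs();print(o['eef_pos'],o['wrist_force'],o['moment'],o['grip_width'])"
```

```text
45 1.35 51.0 | 55 0.555 87.0 | 65 0.565 86.0 | 75 0.565 86.0 | 85 0.575 86.0 | 120 0.5 53.0 | 130 0.595 81.0 | 140 0.62 69.0 | 
[503.17058686  55.73643735 170.08806606] [-3.06462401  7.37652669  5.03778213] [0.52018765 0.14079933 0.75586774] 24.242216219030592
```

Call:
jog_arm([
  {"grip": 0.015,"xyz": [-0.0018,0.0001,-0.0028],"spin": 0},
  {"grip": 0.015,"xyz": [-0.0018,0,-0.0028],"spin": 0},
  {"grip": 0.015,"xyz": [-0.0018,0,-0.0028],"spin": 0},
  {"grip": 0.015,"xyz": [-0.0017,0,-0.0028],"spin": 0},
  {"grip": 0.015,"xyz": [0,0,0],"spin": 0},
])

```text
time_s: 25.62
eef_pos: [492.5, 56.0, 158.1]
tcp_rot: [-0.001, 1.0, -0.012, -0.003]
wrist_force: [-24.1, 7.2, 16.8]
grip_width: 24.5
```

Call:
jog_arm([
  {"grip": 0.015,"xyz": [-0.0016,0,-0.0029],"spin": 0},
  {"grip": 0.015,"xyz": [-0.0016,0,-0.0029],"spin": 0},
  {"grip": 0.015,"xyz": [-0.0015,0,-0.003],"spin": 0},
  {"grip": 0.015,"xyz": [-0.0015,0,-0.003],"spin": 0},
  {"grip": 0.015,"xyz": [0,0,0],"spin": 0},
])

```text
time_s: 26.03
eef_pos: [484.5, 56.2, 145.0]
tcp_rot: [-0.001, 1.0, -0.012, -0.006]
wrist_force: [-29.8, 9.3, 16.2]
grip_width: 24.7
```

```bash
python3 -c "
from bar import *
import bar
ths,o=barang(optics.capture('scene'))
for rad,v in o[1:5]:
    w=int(14/rad/.005)|1;k=np.convolve(v,np.ones(w)/w,'same');m=(ths>.25)&(ths<.9);print(rad,ths[m][k[m].argmin()])
o=readout.get_obs();print(o['eef_pos'],o['wrist_force'],o['moment'],o['grip_width'])"
```

```text
55 0.39
65 0.41000000000000003
75 0.41000000000000003
85 0.425
[484.53183245  56.23232253 145.20963612] [-29.13525123   8.29445485  16.59079688] [0.85087264 4.0072653  0.26591063] 24.31788595285614
```

Call:
jog_arm([
  {"grip": 0.015,"xyz": [-0.0015,0,0.0004],"spin": 0},
  {"grip": 0.015,"xyz": [-0.0013,0,0.0004],"spin": 0},
  {"grip": 0.015,"xyz": [0,0,0],"spin": 0},
])

```text
time_s: 26.33
eef_pos: [485.5, 56.2, 147.3]
tcp_rot: [-0.001, 1.0, -0.012, -0.001]
wrist_force: [-10.2, 8.9, 7.3]
grip_width: 24.7
```

Call:
jog_arm([
  {"grip": 0.015,"xyz": [-0.0014,0,-0.003],"spin": 0},
  {"grip": 0.015,"xyz": [-0.0014,0,-0.003],"spin": 0},
  {"grip": 0.015,"xyz": [-0.0013,0,-0.003],"spin": 0},
  {"grip": 0.015,"xyz": [-0.0013,0,-0.0031],"spin": 0},
  {"grip": 0.015,"xyz": [0,0,0],"spin": 0},
])

```text
time_s: 26.75
eef_pos: [479.7, 56.3, 134.6]
tcp_rot: [-0.001, 1.0, -0.012, -0.002]
wrist_force: [-11.5, 10.6, 7.4]
grip_width: 24.6
```

Call:
jog_arm([
  {"grip": 0.015,"xyz": [-0.0015,0.0003,-0.0031],"spin": 0},
  {"grip": 0.015,"xyz": [-0.0013,0.0002,-0.0031],"spin": 0},
  {"grip": 0.015,"xyz": [-0.0012,0.0001,-0.0032],"spin": 0},
  {"grip": 0.015,"xyz": [-0.001,0,-0.0032],"spin": 0},
  {"grip": 0.015,"xyz": [0,0,0],"spin": 0},
])

```text
time_s: 27.17
eef_pos: [478.5, 56.5, 123.3]
tcp_rot: [-0.001, 1.0, -0.012, 0.003]
wrist_force: [6.6, 6.5, 0.4]
grip_width: 24.6
```

Call:
jog_arm([
  {"grip": 0.015,"xyz": [-0.001,0,-0.0032],"spin": 0},
  {"grip": 0.015,"xyz": [-0.001,0,-0.0032],"spin": 0},
  {"grip": 0.015,"xyz": [-0.0009,0,-0.0032],"spin": 0},
  {"grip": 0.015,"xyz": [-0.0008,0,-0.0032],"spin": 0},
  {"grip": 0.015,"xyz": [0,0,0],"spin": 0},
])

```text
time_s: 27.58
eef_pos: [470.9, 56.6, 108.8]
tcp_rot: [-0.001, 1.0, -0.012, -0.002]
wrist_force: [-9.7, 9.0, 6.2]
grip_width: 24.6
```

Call:
jog_arm([
  {"grip": 0.015,"xyz": [-0.0008,0,-0.0032],"spin": 0},
  {"grip": 0.015,"xyz": [-0.0007,0,-0.0032],"spin": 0},
  {"grip": 0.015,"xyz": [-0.0007,0,-0.0032],"spin": 0},
  {"grip": 0.015,"xyz": [-0.0006,0,-0.0032],"spin": 0},
  {"grip": 0.015,"xyz": [0,0,0],"spin": 0},
])

```text
time_s: 28.0
eef_pos: [469.3, 56.6, 96.5]
tcp_rot: [-0.001, 1.0, -0.013, -0.0]
wrist_force: [-5.4, 10.2, 4.0]
grip_width: 24.3
```

Call:
jog_arm([
  {"grip": 0.015,"xyz": [-0.0003,0,-0.002],"spin": 0},
  {"grip": 0.015,"xyz": [-0.0003,0,-0.002],"spin": 0},
  {"grip": 0.015,"xyz": [-0.0002,0,-0.002],"spin": 0},
  {"grip": 0.015,"xyz": [0,0,0],"spin": 0},
])

```text
time_s: 28.33
eef_pos: [467.1, 56.7, 90.1]
tcp_rot: [-0.001, 1.0, -0.012, -0.002]
wrist_force: [-14.9, 9.0, 5.3]
grip_width: 24.2
```

Near contact now. Stepping down in small steps and watching the vertical force.

Call:
jog_arm([
  {"grip": 0.015,"xyz": [-0.0008,0.0003,-0.0015],"spin": 0},
  {"grip": 0.015,"xyz": [-0.0005,0.0002,-0.0015],"spin": 0},
  {"grip": 0.015,"xyz": [0,0,0],"spin": 0},
])

```text
time_s: 28.58
eef_pos: [466.1, 56.8, 87.1]
tcp_rot: [-0.001, 1.0, -0.012, -0.002]
wrist_force: [-8.7, 7.4, 3.2]
grip_width: 23.8
```

Call:
jog_arm([
  {"grip": 0.015,"xyz": [0,0,-0.001],"spin": 0},
  {"grip": 0.015,"xyz": [0,0,-0.001],"spin": 0},
  {"grip": 0.015,"xyz": [0,0,0],"spin": 0},
])

```text
time_s: 28.83
eef_pos: [465.9, 56.8, 85.0]
tcp_rot: [-0.001, 1.0, -0.012, -0.002]
wrist_force: [-9.0, 6.4, 3.9]
grip_width: 24.4
```

Call:
jog_arm([
  {"grip": 0.015,"xyz": [0,0,-0.001],"spin": 0},
  {"grip": 0.015,"xyz": [0,0,-0.001],"spin": 0},
  {"grip": 0.015,"xyz": [0,0,0],"spin": 0},
])

```text
time_s: 29.08
eef_pos: [465.7, 56.8, 82.9]
tcp_rot: [-0.001, 1.0, -0.012, -0.002]
wrist_force: [-11.1, 6.3, 4.7]
grip_width: 24.2
```

Call:
jog_arm([
  {"grip": 0.015,"xyz": [0,0,-0.001],"spin": 0},
  {"grip": 0.015,"xyz": [0,0,-0.001],"spin": 0},
  {"grip": 0.015,"xyz": [0,0,0],"spin": 0},
])

```text
time_s: 29.33
eef_pos: [465.5, 56.8, 80.8]
tcp_rot: [-0.001, 1.0, -0.012, -0.002]
wrist_force: [-11.9, 6.9, 4.8]
grip_width: 24.5
```

```bash
python3 -c "
from bar import *
import bar
s=optics.capture('scene');cv2.imwrite('pics/s9.png',s)
ths,o=barang(s)
for rad,v in o[0:5]:
    print(rad,v[:60:4].astype(int))
for th in (0,.03,.06): print(proj('scene',[pt(th,165),pt(th,108),pt(th,30)]).round(1).tolist())
"
```

```text
45 [ 75  77  81  86  91  95 100 104 108 109 111 113 115 117 120]
55 [ 77  79  82  86  91  97 102 107 110 114 117 119 121 125 128]
65 [ 78  78  79  83  90  97 102 107 111 115 119 124 129 133 137]
75 [ 71  73  76  83  90  97 105 110 113 117 120 124 128 132 136]
85 [ 68  71  75  81  88  97 105 112 116 118 122 126 131 135 139]
[[275.6, 195.0], [293.7, 200.6], [320.0, 208.8]]
[[275.6, 193.4], [293.8, 199.6], [320.0, 208.5]]
[[275.6, 191.9], [293.9, 198.6], [320.0, 208.2]]
```

Call:
jog_arm([
  {"grip": 0.015,"xyz": [0,0,-0.001],"spin": 0},
  {"grip": 0.015,"xyz": [0,0,0],"spin": 0},
])

```text
time_s: 29.55
eef_pos: [465.4, 56.8, 79.8]
tcp_rot: [-0.001, 1.0, -0.012, -0.003]
wrist_force: [-10.9, 6.8, 4.9]
grip_width: 24.1
```

Call:
jog_arm([
  {"grip": 0.015,"xyz": [0,0,-0.001],"spin": 0},
  {"grip": 0.015,"xyz": [0,0,0],"spin": 0},
])

```text
time_s: 29.72
eef_pos: [465.4, 56.8, 78.8]
tcp_rot: [-0.001, 1.0, -0.012, -0.003]
wrist_force: [-12.0, 7.2, 3.8]
grip_width: 24.4
```

Call:
jog_arm([
  {"grip": 0.015,"xyz": [0,0,-0.001],"spin": 0},
  {"grip": 0.015,"xyz": [0,0,0],"spin": 0},
])

```text
time_s: 29.88
eef_pos: [465.3, 56.8, 77.7]
tcp_rot: [-0.001, 1.0, -0.012, -0.003]
wrist_force: [-10.7, 8.2, 4.8]
grip_width: 24.2
```

```bash
python3 -c "
from h import *
s=optics.capture('scene');t=optics.capture('top');cv2.imwrite('pics/s10.png',s)
cv2.imwrite('pics/c10.png',np.hstack([cv2.resize(s[165:245,255:345],(675,600),interpolation=2)]))"
```

```text
(no output)
```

View pics/c10.png

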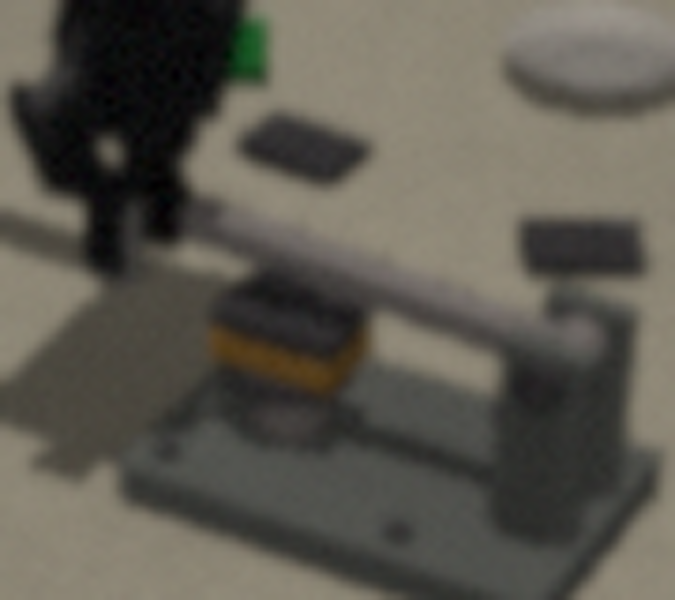

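The last crop shows the bar almost level, with its foot right above the plate, the stack square and the fingers round the knob. Continuing down in 1 mm steps until the force rises.

Call:
jog_arm([
  {"grip": 0.015,"xyz": [0,0,-0.001],"spin": 0},
  {"grip": 0.015,"xyz": [0,0,0],"spin": 0},
  {"grip": 0.015,"xyz": [0,0,0],"spin": 0},
])

```text
time_s: 30.23
eef_pos: [465.2, 56.8, 76.7]
tcp_rot: [-0.001, 1.0, -0.012, -0.003]
wrist_force: [-12.1, 7.6, 4.5]
grip_width: 24.4
```

Call:
jog_arm([
  {"grip": 0.015,"xyz": [0,0,-0.001],"spin": 0},
  {"grip": 0.015,"xyz": [0,0,0],"spin": 0},
  {"grip": 0.015,"xyz": [0,0,0],"spin": 0},
])

```text
time_s: 30.48
eef_pos: [465.2, 56.8, 75.7]
tcp_rot: [-0.001, 1.0, -0.012, -0.003]
wrist_force: [-13.0, 8.1, 3.8]
grip_width: 24.2
```

Call:
jog_arm([
  {"grip": 0.015,"xyz": [0,0,-0.001],"spin": 0},
  {"grip": 0.015,"xyz": [0,0,0],"spin": 0},
  {"grip": 0.015,"xyz": [0,0,0],"spin": 0},
])

```text
time_s: 30.73
eef_pos: [464.3, 56.9, 74.2]
tcp_rot: [-0.001, 1.0, -0.012, -0.004]
wrist_force: [-14.6, 6.3, 5.4]
grip_width: 23.9
```

```bash
cat > edge.py <<'E'
from bar import *
def edge(s):
    ths,o=barang(s);out=[]
    for rad,v in o:
        if rad<65 or rad>130: continue
        i=np.where(v>100)[0];i=i[i>0][0];out.append(ths[i-1]+.005*(100-v[i-1])/(v[i]-v[i-1]))
    return np.round(out,3)
E
python3 - <<'E'
from edge import *
for f in("s9","s10"):print(edge(cv2.imread(f"pics/{f}.png")))
s=optics.capture("scene");cv2.imwrite("pics/s11.png",s);print(edge(s))
E
```

```text
[0.109 0.106 0.105 0.098 0.095]
[0.093 0.085 0.088 0.081 0.079]
[0.076 0.071 0.065 0.06  0.061]
```

The bar still follows (edge angle 0.095 → 0.079 → 0.061 rad). Carrying on.

Call:
jog_arm([
  {"grip": 0.015,"xyz": [-0.0005,0,-0.001],"spin": 0},
  {"grip": 0.015,"xyz": [0,0,0],"spin": 0},
  {"grip": 0.015,"xyz": [0,0,0],"spin": 0},
])

```text
time_s: 31.03
eef_pos: [464.2, 56.8, 73.4]
tcp_rot: [-0.001, 1.0, -0.012, -0.003]
wrist_force: [-13.7, 6.4, 4.0]
grip_width: 23.9
```

Call:
jog_arm([
  {"grip": 0.015,"xyz": [0,0,-0.001],"spin": 0},
  {"grip": 0.015,"xyz": [0,0,0],"spin": 0},
  {"grip": 0.015,"xyz": [0,0,0],"spin": 0},
])

```text
time_s: 31.28
eef_pos: [464.3, 56.9, 72.8]
tcp_rot: [-0.001, 1.0, -0.012, -0.003]
wrist_force: [-16.3, 7.4, 8.3]
grip_width: 24.0
```

Call:
jog_arm([
  {"grip": 0.015,"xyz": [0,0,-0.001],"spin": 0},
  {"grip": 0.015,"xyz": [0,0,0],"spin": 0},
  {"grip": 0.015,"xyz": [0,0,0],"spin": 0},
])

```text
time_s: 31.53
eef_pos: [464.3, 56.8, 72.4]
tcp_rot: [-0.001, 1.0, -0.012, -0.003]
wrist_force: [-19.9, 6.3, 15.7]
grip_width: 24.0
```

```bash
python3 - <<'E'
from edge import *
s=optics.capture("scene");cv2.imwrite("pics/s12.png",s);print(edge(s))
# model silhouette: upper edges of the 14x14 bar, edge angle in centre-line plane that projects on same pixel column-line
def corner(th,rad,y,n):  # offset n normal to bar, y lateral
    p=np.array(pt(th,rad)); return p+[np.sin(th)*n*1.0,y,np.cos(th)*n]
for th in(-.02,0,.02,.04,.06):
    out=[]
    for rad in(65,75,85,120,130):
        ths=np.arange(0,.4,.002);C=proj("scene",np.array([pt(t,rad) for t in ths]))
        L=[proj("scene",np.array([corner(th,q,y,7) for q in(20,150)])) for y in(-7,7)]
        e=0
        for A,B in L:
            d=(B-A)/np.linalg.norm(B-A); s_=(C-A)[:,0]*d[1]-(C-A)[:,1]*d[0]
            i=np.where(np.diff(np.sign(s_)))[0]
            if len(i): e=max(e,ths[i[0]])
        out.append(round(float(e),3))
    print(th,out)
E
```

```text
[0.069 0.062 0.058 0.053 0.053]
-0.02 [0.16, 0.136, 0.118, 0.078, 0.07]
0 [0.182, 0.158, 0.138, 0.098, 0.09]
0.02 [0.202, 0.178, 0.158, 0.118, 0.11]
0.04 [0.224, 0.198, 0.18, 0.138, 0.13]
0.06 [0.244, 0.22, 0.2, 0.158, 0.152]
```

The force now rises at about TCP z 73. I need to know whether that is the stack or the stop, so I'll get the bar's absolute angle from the slope of its edge in the image.

```bash
cat > slope.py <<'E'
from bar import *
def corner(th,rad,y,n):
    p=np.array(pt(th,rad)); return p+[np.sin(th)*n,y,np.cos(th)*n]
cols=np.arange(284,320)
def line(th,y,n):
    A,B=proj("scene",np.array([corner(th,q,y,n) for q in(20,150)])); return np.polyfit([A[0],B[0]],[A[1],B[1]],1)
def meas(s,verbose=0):
    g=cv2.GaussianBlur(s.max(2).astype(np.float32),(0,0),.7); res={}
    for name,yn in(("far",(7,7)),("low",(-7,-7))):
        l=line(.02,*yn);ys=[]
        for c in cols:
            v0=np.polyval(l,c);vv=np.arange(v0-5,v0+4,.1).astype(np.float32)
            p=cv2.remap(g,np.full((len(vv),1),c,np.float32),vv[:,None],cv2.INTER_CUBIC)[:,0]
            d=np.gradient(p); d=-d if name=="far" else d
            ys.append(vv[d.argmax()])
        ys=np.array(ys);f=np.polyfit(cols,ys,1)
        for _ in range(4):
            r=ys-np.polyval(f,cols);k=abs(r)<max(.35,1.5*np.median(abs(r)));f=np.polyfit(cols[k],ys[k],1)
        res[name]=(f[0].round(4),np.polyval(f,300).round(2),k.sum(),np.std(ys[k]-np.polyval(f,cols[k])).round(2))
    return res
if __name__=="__main__":
    for th in(-.02,0,.02,.04,.06):print(th,[(line(th,*q)[0].round(4),np.polyval(line(th,*q),300).round(2)) for q in((7,7),(-7,-7))])
    for f in("s9","s10","s11","s12"):print(f,meas(cv2.imread(f"pics/{f}.png")))
E
python3 slope.py
```

```text
-0.02 [(np.float64(0.2873), np.float64(199.34)), (np.float64(0.2966), np.float64(206.94))]
0 [(np.float64(0.306), np.float64(198.74)), (np.float64(0.3152), np.float64(206.39))]
0.02 [(np.float64(0.3249), np.float64(198.14)), (np.float64(0.3339), np.float64(205.85))]
0.04 [(np.float64(0.3438), np.float64(197.54)), (np.float64(0.3526), np.float64(205.31))]
0.06 [(np.float64(0.3628), np.float64(196.93)), (np.float64(0.3715), np.float64(204.76))]
s9 {'far': (np.float64(0.3815), np.float64(199.92), np.int64(25), np.float64(0.22)), 'low': (np.float64(0.1549), np.float64(207.12), np.int64(24), np.float64(0.66))}
s10 {'far': (np.float64(0.3533), np.float64(200.56), np.int64(22), np.float64(0.2)), 'low': (np.float64(0.173), np.float64(207.06), np.int64(23), np.float64(0.55))}
s11 {'far': (np.float64(0.3561), np.float64(201.09), np.int64(25), np.float64(0.26)), 'low': (np.float64(0.1703), np.float64(207.34), np.int64(23), np.float64(0.46))}
s12 {'far': (np.float64(0.3277), np.float64(201.37), np.int64(27), np.float64(0.24)), 'low': (np.float64(0.1858), np.float64(207.44), np.int64(22), np.float64(0.38))}
```

The edge slope gives about 0.025 ± 0.01 rad at contact. That is above level, so the foot is on the stack, as the 68–70 mm stack height predicts. Now raising the grip and pressing firmly.

Call:
jog_arm([
  {"grip": 0.015,"xyz": [-0.0005,0,0],"spin": 0},
  {"grip": 0.015,"xyz": [-0.0005,0,0],"spin": 0},
  {"grip": 0.015,"xyz": [0,0,-0.0005],"spin": 0},
  {"grip": 0.015,"xyz": [0,0,-0.0005],"spin": 0},
  {"grip": 0.015,"xyz": [0,0,0],"spin": 0},
  {"grip": 0.015,"xyz": [0,0,0],"spin": 0},
], squeeze=105)

```text
time_s: 32.08
eef_pos: [464.3, 56.8, 72.3]
tcp_rot: [-0.001, 1.0, -0.012, -0.002]
wrist_force: [-19.0, 7.0, 19.6]
grip_width: 23.5
```

Call:
jog_arm([
  {"grip": 0.015,"xyz": [0,0,-0.0005],"spin": 0},
  {"grip": 0.015,"xyz": [0,0,-0.0005],"spin": 0},
  {"grip": 0.015,"xyz": [0,0,0],"spin": 0},
  {"grip": 0.015,"xyz": [0,0,0],"spin": 0},
])

```text
time_s: 32.42
eef_pos: [464.3, 56.8, 72.0]
tcp_rot: [-0.001, 1.0, -0.012, -0.002]
wrist_force: [-23.8, 5.6, 27.8]
grip_width: 23.2
```

Call:
jog_arm([
  {"grip": 0.015,"xyz": [-0.0005,0,-0.0005],"spin": 0},
  {"grip": 0.015,"xyz": [-0.0005,0,-0.0005],"spin": 0},
  {"grip": 0.015,"xyz": [0,0,0],"spin": 0},
  {"grip": 0.015,"xyz": [0,0,0],"spin": 0},
  {"grip": 0.015,"xyz": [0,0,0],"spin": 0},
  {"grip": 0.015,"xyz": [0,0,0],"spin": 0},
  {"grip": 0.015,"xyz": [0,0,0],"spin": 0},
  {"grip": 0.015,"xyz": [0,0,0],"spin": 0},
  {"grip": 0.015,"xyz": [0,0,0],"spin": 0},
  {"grip": 0.015,"xyz": [0,0,0],"spin": 0},
  {"grip": 0.015,"xyz": [0,0,0],"spin": 0},
  {"grip": 0.015,"xyz": [0,0,0],"spin": 0},
])

```text
time_s: 33.42
eef_pos: [464.3, 56.8, 71.8]
tcp_rot: [-0.001, 1.0, -0.012, -0.001]
wrist_force: [-23.0, 6.1, 31.5]
grip_width: 23.4
```

```bash
python3 - <<'E'
from slope import *
from edge import edge
s=optics.capture("scene");t=optics.capture("top");print(meas(s),edge(s));s0=cv2.imread("pics/s12.png")
print("change vs contact frame",cv2.absdiff(s,s0)[190:225,275:330].mean())
o=readout.get_obs();print(o['time_s'],o['eef_pos'],o['wrist_force'],o['grip_width'])
# bystanders / spare plates unchanged (table away from the arm and its shadow)
t0=cv2.imread("pics/top0.png");g0,g=t0.max(2),t.max(2)
for u,v in((184,197),(178,252),(389,182)):
    for G in(g0,g):
        m=sub(t,(u-18,v-18,u+18,v+18))&(G<75)
        if m.sum()>20:print((u,v),rect("top",big(m),10))
for n,b in dict(dish=(100,200,145,243),loupe=(200,125,224,150),slide_box=(95,128,148,175),gauge=(325,110,365,150),flask=(415,135,452,168),tape=(420,192,462,232),green=(138,270,166,295)).items():
    x0,y0,x1,y1=b;print(n,cv2.absdiff(t0,t)[y0:y1,x0:x1].mean().round(2),end=' ')
ob=cv2.cvtColor(s,cv2.COLOR_BGR2HSV);m=(ob[...,0]>8)&(ob[...,0]<30)&(ob[...,1]>150)&sub(s,(270,195,320,235));print("orange px",m.sum())
E
```

```text
{'far': (np.float64(0.3284), np.float64(201.41), np.int64(25), np.float64(0.21)), 'low': (np.float64(0.1774), np.float64(207.43), np.int64(23), np.float64(0.5))} [0.063 0.057 0.057 0.049 0.048]
change vs contact frame 1.7764502164502165
33.5167 [464.28324146  56.82898233  71.84243404] [-23.65437078   6.18187043  29.72773749] 23.302843945789828
(184, 197) [570.6 243.1  48.2  31.5  29.1]
(184, 197) [570.4 243.1  47.9  31.5  29. ]
(178, 252) [432.3 258.7  47.6  33.2  -7.2]
(178, 252) [432.2 258.7  47.6  33.2  -7.1]
(389, 182) [ 595.5 -276.1   47.1   33.5   23.5]
(389, 182) [ 595.2 -276.1   46.5   33.4   23.4]
dish 4.59 loupe 3.85 slide_box 3.67 gauge 4.45 flask 3.93 tape 4.27 green 3.67 orange px 52
```

```bash
python3 -c "
from plant import finish_job
print(finish_job())"
```

```text
the job is handed in; nothing more can be done
None
```

I laid one packing plate flat and square on the brass block, pulled the clamp bar down by its knob, and handed the job in still pressing the bar onto the stack, at about 33.5 s.

**Plate count:** Touching the plate down put the block top at about 60 mm; the two camera views gave about 58 mm. With one plate the stack stands at 68–70 mm, above the foot's 66 mm. With none the bar would have reached its stop without touching.

**Slips on the way:** The knob slipped out of the gripper twice when I pulled faster. The bar stayed partly closed each time, and I regrasped it and pulled slowly.

**Last checks:**
- **Pressing force:** about 30 N upward at the wrist and steady for the last second. By leverage that is roughly 45 N on the stack.
- **Bar:** it stopped moving once the force rose. Spare plates are unmoved to within 0.3 mm, and none of the other objects I compared showed any sign of moving. The screwdriver was not in that comparison.

**Uncertain or in disagreement:**
- **Bar angle:** the slope of the bar's upper edge gave about 0.025 rad above level, good to only about 0.01 rad. The lower-edge fit was unusable and another edge reading could not give an absolute angle. That the foot is on the stack and not the stop rests mainly on the touch-measured block height.
- **Grip position:** the gripper sat about 10 mm further out and some millimetres lower on the knob than expected, with a steady sideways pull of about 23 N. It did not slip at the end.

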